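Pack the gearbox pins and shut the chest

TASK

Complete the kit of seven stepped gearbox pins: stand the three loose pins from the bench upright in the round pot inside the parts chest, so that all seven stand on the pot's floor in a hexagon, one in the middle and six round it. Then shut the chest's lid fully. Leave the synchro cone, the gear knob and the caliper jaws where they are.

Things in the scene. Friction and masses are not known exactly. Their poses are not given: they have to be found in the camera images.
- chest: fixed open-topped grey steel parts chest, outside 200 (its x) x 240 (its y) x 95 mm high, walls and floor 4 mm. Origin: centre of its underside on the bench. The lid is hinged along its +x rim; that side faces away from the loose pins
- lid (a joint): angle of the chest lid, rad: 0 is shut, about 1.57 upright, starts open past upright (1.75 to 2.05, leaning outwards). The hinge is stiff (0.55 N m friction): the lid stays where it is left and can be pushed over and down with a few newtons near its free edge
- lid_hinge (a point): middle of the lid's hinge line, on the chest's +x rim at 95.5 mm above the bench; the hinge line runs along the chest's y
- lid_edge (a point): middle of the lid's free edge, the centre of a steel bar 10 mm thick and 140 mm long that runs along the edge, 203 mm from the hinge line. The lid is a plate 200 x 240 x 4 mm, 0.4 kg; shut, it lies level on the rim with the bar just outside the chest's -x wall
- pot: loose round open dark steel pot standing on the chest floor: inside diameter 110 mm, outside 118 mm, 45 mm high, floor 4 mm thick, 0.6 kg. Origin: centre of its underside, z up. Seven pins fit, one in the middle and six round it, standing 36.5 mm apart (about 2 mm of play on each side); a seated pin's origin is 4 mm above the pot's origin
- pin1: steel stepped pin, turned from one bar: round body 34 mm diameter and 40 mm tall (foot chamfered 3.5 mm over 5 mm), above it a slim shank 12 mm diameter and 35 mm tall; 75 mm tall in all, 0.31 kg nominal. Origin: centre of the foot, z up the axis towards the shank. Starts standing loose on the bench beside the chest
- pin2: steel stepped pin, turned from one bar: round body 34 mm diameter and 40 mm tall (foot chamfered 3.5 mm over 5 mm), above it a slim shank 12 mm diameter and 35 mm tall; 75 mm tall in all, 0.31 kg nominal. Origin: centre of the foot, z up the axis towards the shank. Starts standing loose on the bench beside the chest
- pin3: steel stepped pin, turned from one bar: round body 34 mm diameter and 40 mm tall (foot chamfered 3.5 mm over 5 mm), above it a slim shank 12 mm diameter and 35 mm tall; 75 mm tall in all, 0.31 kg nominal. Origin: centre of the foot, z up the axis towards the shank. Starts standing loose on the bench beside the chest
- pin4: steel stepped pin, turned from one bar: round body 34 mm diameter and 40 mm tall (foot chamfered 3.5 mm over 5 mm), above it a slim shank 12 mm diameter and 35 mm tall; 75 mm tall in all, 0.31 kg nominal. Origin: centre of the foot, z up the axis towards the shank. Already stands in the pot, in one of the six outer places 36.5 mm from the pot's centre, which are 60 degrees apart. The middle and two outer places (120 degrees apart) are empty
- pin5: steel stepped pin, turned from one bar: round body 34 mm diameter and 40 mm tall (foot chamfered 3.5 mm over 5 mm), above it a slim shank 12 mm diameter and 35 mm tall; 75 mm tall in all, 0.31 kg nominal. Origin: centre of the foot, z up the axis towards the shank. Already stands in the pot, in one of the six outer places 36.5 mm from the pot's centre, which are 60 degrees apart. The middle and two outer places (120 degrees apart) are empty
- pin6: steel stepped pin, turned from one bar: round body 34 mm diameter and 40 mm tall (foot chamfered 3.5 mm over 5 mm), above it a slim shank 12 mm diameter and 35 mm tall; 75 mm tall in all, 0.31 kg nominal. Origin: centre of the foot, z up the axis towards the shank. Already stands in the pot, in one of the six outer places 36.5 mm from the pot's centre, which are 60 degrees apart. The middle and two outer places (120 degrees apart) are empty
- pin7: steel stepped pin, turned from one bar: round body 34 mm diameter and 40 mm tall (foot chamfered 3.5 mm over 5 mm), above it a slim shank 12 mm diameter and 35 mm tall; 75 mm tall in all, 0.31 kg nominal. Origin: centre of the foot, z up the axis towards the shank. Already stands in the pot, in one of the six outer places 36.5 mm from the pot's centre, which are 60 degrees apart. The middle and two outer places (120 degrees apart) are empty
- cone: bystander: blackened steel synchro cone ring, 70 mm across, 24 mm high, lying on the bench. Origin: centre of its underside
- gearknob: bystander: tan bakelite gear knob, 43 mm across, 42 mm high, standing on the bench. Origin: centre of its underside
- caliper: bystander: nickel-plated caliper jaw set, flat, about 90 x 45 x 10 mm, lying on the bench. Origin: middle of its beam's underside, beam along x
Mind the look-alikes: they are no part of the job. Several things look just like the pot: the one meant starts farthest from the robot's base.

How it is judged:
By the outcome, as a careful person would: the job done as asked, in the order asked, and still so for the second after the job is handed in, with the robot touching nothing.
It also fails if it takes over 72 s, if anything falls off the work surface, if the arm or the gripper's body presses on something with over 40 N, if the wrist force passes 120 N, or if a joint passes its speed limit or range.

ROBOT

A 6-joint arm with a two-finger parallel gripper is mounted at the origin on the work surface. World frame = base frame: x ahead of the robot, y to its left, z up, the work surface at z = 0. Lengths are in mm, angles in rad, forces in N, time in s.
With the tool pointing down it reaches from about 350 to 975 mm from the base axis. Payload 17.4 kg.
Tool frame: the origin (TCP) lies midway between the tips of the shut fingers; the grasp point (between the pads) lies 19 mm behind it (ctrl.tcp_to_grasp is the z of the grasp point in the tool frame, in mm); z points along the fingers, y is the direction in which the jaws open and shut (so a half turn about z gives the same grasp; the last joint's range is limited). The gripper opens to 85 mm and grips with 20 to 120 N. Pads are 22 mm wide; open, the fingers measure 114 mm over their backs; the gripper's body (76 mm by 85 mm) begins 54 mm behind the grasp point. The pads swing forward as they close: fully open they stand 13 mm farther back than shut.
Start: joints at [-1.156, 0.116, 1.442, -0, 1.584, -0.038], TCP at [295.294, -606.987, 194.303] pointing down, gripper open.
Joint ranges: [-2.83, 2.83], [-0.83, 2.19], [0.07, 2.5], [-1.14, 4.28], [0.01, 3], [-2.97, 2.97]. Speed limits (rad/s): [1.89, 1.89, 2.22, 3.14, 3.14, 3.14].

INTERFACE

Orientations are given as a 3x3 rotation matrix whose columns are the frame's x, y, z axes.
In Python, from bench import ctrl, grab_frame, camera_params gives the robot as it stands. The module is installed in compiled form; this text tells all that it offers.
- The arm moves only by the tool arm_command, never from a script. Its argument "deltas" is a list of rows, each an object of numbers: "fingers": the opening, from -1 (shut) to 1 (fully open), so that 0 is half open; "x", "y", "z": the shift along the tool's x, y, z in units of 30 cm (1.0 is 30 cm); "spin": the turn about the tool's z in units of 90 degrees (1.0 is 90 degrees). A call has exactly 10 rows; each row is the pose to reach, as a shift and turn from the pose commanded when the call began, along the tool's axes at that moment; what a row does not reach only later rows make up. A row lasts 1/8 s, in which the tool goes at most 62.5 mm and 10.7 degrees, less where a joint would pass 70% of its speed; a pose out of reach is approached as far as the arm can. A call with a number of a shift or a turn outside -1 to 1 is refused whole. A call with a gripper value outside its range is refused whole. The fingers move at their own pace and stop on an object; the grip force is fixed at half the most. Time passes only in rows, so rows that repeat a pose let the fingers close, or fill a call up. It gives the time, the measured TCP pose, the force and the opening at its end, in the units of the state.
- ctrl.get_state(): the state, without advancing time (a new reading comes with each control period).
- grab_frame(name): name is "side" or "top"; returns the picture (480x640x3 uint8, red, green, blue); there is no depth.
- camera_params(name): a dict with "intrinsics" (3x3 intrinsics, pixels), "R" (3x3) and "t" (3): a world point X has camera coordinates R X + t. Camera axes: x right, y down, z forward; pixel columns grow to the right and rows downward; lengths in mm; the calibration is good to about 2 mm. A picture is of the moment at which its call begins. camera_params takes no time and is no camera call.
- ctrl.finish_job(): hands the job in, once; it reports no verdict.
The state is a dict: "clock": time; "joint_positions": joint angles; "qvel": joint speeds; "joint_torque": joint torques, N m; "ee_pos": TCP position; "ee_rot": TCP orientation; "force": force on the tool from outside, world axes, zero at the start; "torque": the same for the moment, N m; "finger_gap": opening from 0.0 (shut) to 1.0 (fully open).
Only numpy, scipy, OpenCV 4.12 (cv2) and the standard library are available. Lean on these libraries where they do the work, as an engineer would, in place of code of your own. Each camera call takes 0.05 s, during which the arm holds its last target.

## Working session

There is one attempt and no reset: what is moved stays moved. The work goes in short steps, Python scripts to look and compute and a tool call to move; the robot and the scene stay as the last step left them, time stands still between calls to the robot, and variables do not carry over. Pictures are saved under pics/ and viewed, and the job is handed in when it is done.

Besides the shell and the picture viewer there is one more tool, called by a JSON object that holds its "method" and its "body", one argument or row to a line. arm_command: Moves the arm, as the interface text tells. Its arguments: {"type":"object","properties":{"deltas":{"type":"array","items":{"type":"object","properties":{"fingers":{"type":"number"},"x":{"type":"number"},"y":{"type":"number"},"z":{"type":"number"},"spin":{"type":"number"}}}}},"required":["deltas"]}

```bash
mkdir -p pics
python3 - <<'E'
from bench import ctrl, grab_frame, camera_params
import cv2
s=ctrl.get_state()
print({k:s[k] for k in('clock','ee_pos','ee_rot','finger_gap','force')},ctrl.tcp_to_grasp)
for n in('side','top'):
    cv2.imwrite(f'pics/{n}0.png',grab_frame(n)[:,:,::-1]); print(n,camera_params(n))
E
```

```text
{'clock': 0.0, 'ee_pos': array([ 295.19190169, -606.76962206,  193.54782906]), 'ee_rot': array([[ 8.99241293e-01,  4.37452716e-01, -4.67391397e-04],
       [ 4.37452964e-01, -8.99240657e-01,  1.06992092e-03],
       [ 4.77424672e-05, -1.16657883e-03, -9.99999318e-01]]), 'finger_gap': 0.9964523241336136, 'force': array([ 0.2993955 ,  1.3755607 , -0.20564957])} -18.700000000000003
side {'intrinsics': array([[464.37675446,   0.        , 318.18693398],
       [  0.        , 464.37675446, 235.57913932],
       [  0.        ,   0.        ,   1.        ]]), 'R': array([[ 0.97157546, -0.23662707, -0.00698311],
       [-0.19001828, -0.76193084, -0.61915624],
       [ 0.14118848,  0.60288393, -0.78523677]]), 't': array([-461.67945387,  175.6808849 ,  801.82944905])}
top {'intrinsics': array([[622.58417286,   0.        , 329.77889074],
       [  0.        , 622.58417286, 236.31442941],
       [  0.        ,   0.        ,   1.        ]]), 'R': array([[-0.00134901, -0.99954253,  0.03021437],
       [-0.99344609, -0.00211376, -0.11428211],
       [ 0.1142937 , -0.03017051, -0.99298877]]), 't': array([  34.64301101,  484.5299788 , 1157.66053682])}
```

View pics/side0.png

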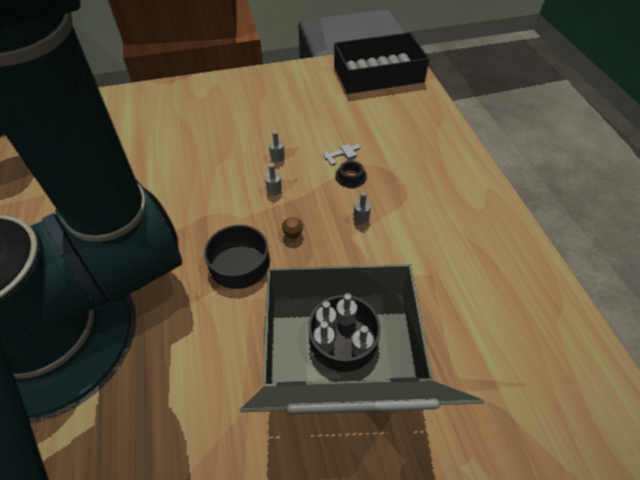

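View pics/top0.png

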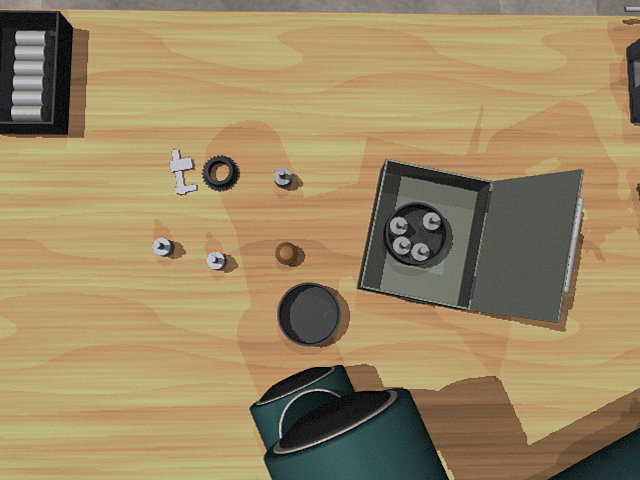

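Run:
```python
import cv2
t=cv2.imread('pics/top0.png'); s=cv2.imread('pics/side0.png')
cv2.imwrite('pics/t_pot.png',cv2.resize(t[190:280,365:485],None,fx=6,fy=6,interpolation=cv2.INTER_CUBIC))
cv2.imwrite('pics/t_pins.png',cv2.resize(t[140:280,140:310],None,fx=4.2,fy=4.2,interpolation=cv2.INTER_CUBIC))
cv2.imwrite('pics/s_pot.png',cv2.resize(s[280:380,290:400],None,fx=6,fy=6,interpolation=cv2.INTER_CUBIC))
cv2.imwrite('pics/s_pins.png',cv2.resize(s[120:240,255:385],None,fx=5,fy=5,interpolation=cv2.INTER_CUBIC))
```

```text
(no output)
```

View pics/t_pot.png

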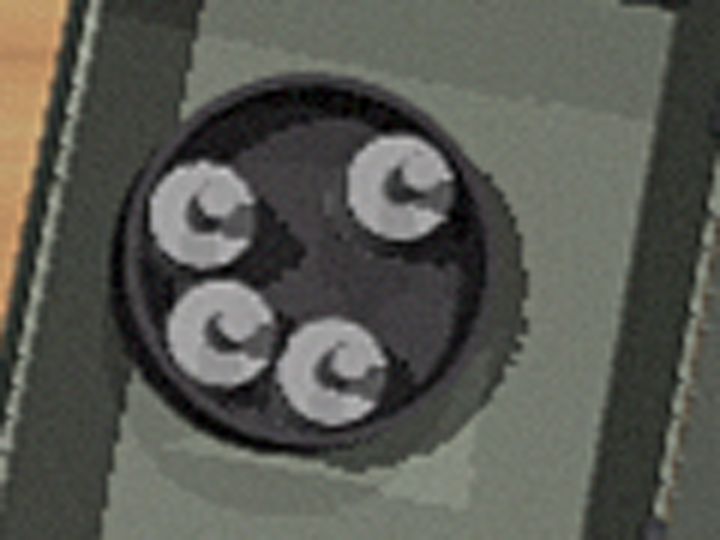

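View pics/t_pins.png

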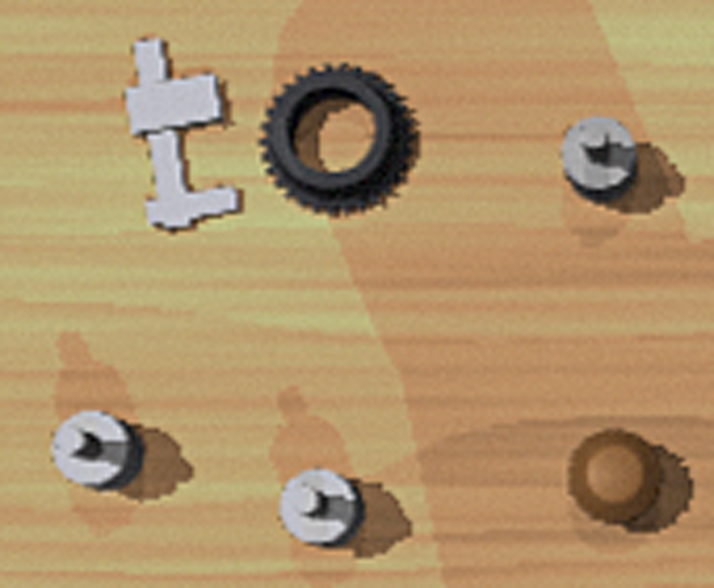

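View pics/s_pot.png

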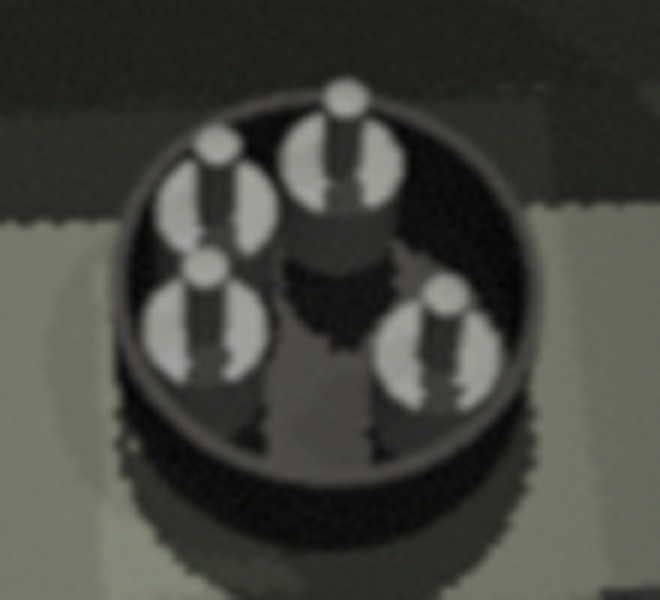

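View pics/s_pins.png

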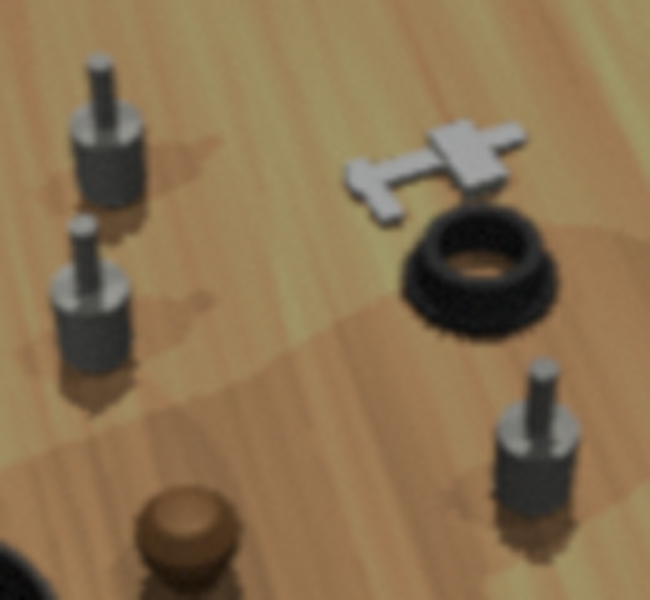

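```bash
cat > h.py <<'E'
import numpy as np, cv2, json
from bench import ctrl, grab_frame, camera_params
def ray(n,uv):
    P=camera_params(n);K,R,t=P['intrinsics'],P['R'],P['t']
    return -R.T@t, R.T@np.linalg.inv(K)@np.array([uv[0],uv[1],1.])
def onplane(n,uv,z):
    c,d=ray(n,uv); return (c+d*(z-c[2])/d[2])[:2]
def proj(n,X):
    P=camera_params(n);p=P['intrinsics']@(P['R']@np.array(X,float)+P['t']); return p[:2]/p[2]
def blobs(img,lo,box,amin=20,sat=40):
    hsv=cv2.cvtColor(img,cv2.COLOR_RGB2HSV)
    m=((hsv[...,2]>lo)&(hsv[...,1]<sat)).astype(np.uint8)
    b=np.zeros_like(m);x0,y0,x1,y1=box;b[y0:y1,x0:x1]=1;m*=b
    cs,_=cv2.findContours(m,cv2.RETR_EXTERNAL,cv2.CHAIN_APPROX_NONE)
    return [(cv2.minEnclosingCircle(c),cv2.contourArea(c)) for c in cs if cv2.contourArea(c)>=amin]
def go(x,y,z,yaw=None):
    # print deltas in tool units from the measured pose; yaw = world angle of tool y (mod pi)
    s=ctrl.get_state();R=s['ee_rot'];d=R.T@(np.array([x,y,z])-s['ee_pos'])/300
    o=dict(zip('xyz',d.round(4)))
    if yaw is not None:
        cur=np.arctan2(R[1,1],R[0,1]); dy=(yaw-cur+np.pi/2)%np.pi-np.pi/2
        o['spin']=round(-dy/(np.pi/2),4)
    print(o); return o
E
python3 - <<'E'
from h import *
t=cv2.imread('pics/top0.png')[:,:,::-1].copy(); s=cv2.imread('pics/side0.png')[:,:,::-1].copy()
for nm,lo,box,z in(('pot',125,(380,195,460,275),48),('loose',120,(150,230,230,275),40),('loose',120,(270,160,295,200),40)):
    for (c,r),a in blobs(t,lo,box): print('top',nm,np.round(c,1),round(r,1),a,onplane('top',c,z).round(1))
for nm,lo,box in(('pot',110,(310,285,385,360)),('loose',90,(255,125,290,200)),('l',90,(350,185,380,230))):
    for (c,r),a in blobs(s,lo,box,4): print('side',nm,np.round(c,1),round(r,1),a,onplane('side',c,48 if nm=='pot' else 40).round(1))
E
```

```text
top pot [420. 261.] 27.2 137.5 [ 436.  -133.2]
top pot [419.6 251.4] 8.7 148.5 [ 454.  -132.8]
top pot [401.4 244.9] 8.6 152.5 [466.3 -98.7]
top pot [398.3 225.3] 8.7 145.0 [503.2 -93.5]
top pot [431. 221.] 8.6 143.5 [ 511.6 -155.4]
top loose [215.3 260. ] 8.9 157.5 [438.2 248.7]
top loose [161. 246.] 9.0 152.0 [464.1 350.1]
top loose [281.7 175.9] 8.8 135.5 [598.4 126.4]
side pot [368.  339.5] 7.6 63.0 [ 519.5 -156.3]
side pot [328.5 334.5] 7.5 61.0 [ 460.3 -132.7]
side pot [319.  334.5] 7.6 69.5 [ 445.5 -129. ]
side pot [361.5 336.5] 11.1 107.0 [ 511.  -148.8]
side pot [381.5 337. ] 22.1 156.5 [ 541.9 -157.3]
side pot [331. 314.] 7.1 60.5 [473.7 -97.7]
side pot [323. 317.] 10.2 86.5 [459.4 -99.9]
side pot [352. 307.] 6.1 56.0 [511.2 -93.4]
side pot [325.8 303.5] 3.2 23.0 [470.2 -76.3]
side pot [342. 307.] 7.1 60.5 [494.9 -89.3]
side pot [347.1 296. ] 3.1 20.0 [509.1 -70.9]
side loose [268.5 177.1] 4.2 24.0 [428.9 253.7]
side loose [276.  176.5] 4.6 30.5 [444.7 251.6]
side loose [271. 165.] 2.2 10.0 [440.6 289. ]
side loose [272.  144.5] 3.6 23.0 [454.5 354.6]
side loose [279. 144.] 4.1 20.0 [470.2 352.4]
side loose [274.5 132. ] 1.8 5.5 [467.8 396.2]
side l [366.5 205.6] 4.6 26.5 [605.9 125.9]
side l [358.  205.5] 4.6 31.0 [589.5 130.3]
side l [363.  193.5] 2.1 10.0 [608.9 159.5]
```

Run:
```python
from h import *
from scipy.optimize import least_squares
P=np.array([[503.2,-93.5],[466.3,-98.7],[454,-132.8],[511.6,-155.4]]);k=np.array([0,1,2,4])
f=lambda p:(p[:2]+36.5*np.c_[np.cos(p[2]+k*np.pi/3),np.sin(p[2]+k*np.pi/3)]-P).ravel()
r=least_squares(f,[485,-125,1.0]);c,a=r.x[:2],r.x[2]
print(r.x,np.degrees(a),r.fun.round(1)); print('rim',onplane('top',(416.3,233.2),49))
for j in(3,5): print(j,(c+36.5*np.array([np.cos(a+j*np.pi/3),np.sin(a+j*np.pi/3)])).round(1),np.degrees(a)+60*j)
for p in((387,160),(360,288),(490,180),(469,309)): print('rim',onplane('top',p,95))
for n,p in(('top',(580,199)),('top',(568,291)),('side',(291,407)),('side',(437,404))): print(n,ray(n,p))
go(295,-607,420,np.radians(-101))
```

```text
[ 489.4549525  -127.24169199    1.19548143] 68.49604023925613 [-0.4  0.2  0.4  0.  -0.6  0.2  0.6 -0.4]
rim [ 488.24454111 -127.0000966 ]
3 [ 476.1 -161.2] 248.49604023925613
5 [ 525.6 -121.8] 368.4960402392561
rim [617.09596304 -67.74963297]
rim [384.2639548  -16.78451271]
rim [ 580.90695807 -256.10785792]
rim [ 346.8791524  -211.12020284]
top (array([ 349.08784427,   70.57855291, 1203.87030113]), array([ 0.17329347, -0.43176724, -0.97399592]))
top (array([ 349.08784427,   70.57855291, 1203.87030113]), array([ 0.02651676, -0.41281391, -0.99146589]))
side (array([ 368.72992397, -458.79925816,  735.175925  ]), array([ 0.01416392,  0.33547675, -1.01338438]))
side (array([ 368.72992397, -458.79925816,  735.175925  ]), array([ 0.3208547 ,  0.26600351, -1.01157995]))
{'x': np.float64(-0.001), 'y': np.float64(-0.0005), 'z': np.float64(-0.7544), 'spin': np.float64(0.4105)}
```

{"method": "arm_command", "body": {
  "deltas": [
    {"z":-0.2,"spin":0.1,"fingers":1},
    {"z":-0.4,"spin":0.2,"fingers":1},
    {"z":-0.6,"spin":0.3,"fingers":1},
    {"z":-0.75,"spin":0.41,"fingers":1},
    {"x":0.13,"y":-0.11,"z":-0.75,"spin":0.41,"fingers":1},
    {"x":0.26,"y":-0.23,"z":-0.75,"spin":0.41,"fingers":1},
    {"x":0.4,"y":-0.35,"z":-0.75,"spin":0.41,"fingers":1},
    {"x":0.54,"y":-0.48,"z":-0.75,"spin":0.41,"fingers":1},
    {"x":0.67,"y":-0.6,"z":-0.75,"spin":0.41,"fingers":1},
    {"x":0.8,"y":-0.71,"z":-0.75,"spin":0.41,"fingers":1}
  ]
}}

```text
schema error: expected keys fingers, x, y, z, spin
```

Run:
```python
from h import *
go(598.5,126.5,130,np.radians(-101))
cv2.imwrite('pics/side1.png',grab_frame('side')[:,:,::-1])
```

```text
{'x': np.float64(1.9784), 'y': np.float64(-1.7554), 'z': np.float64(0.2141), 'spin': np.float64(0.4105)}
```

All keys are needed in every row.

{"method": "arm_command", "body": {
  "deltas": [
    {"x":0,"y":0,"z":-0.2,"spin":0.1,"fingers":1},
    {"x":0,"y":0,"z":-0.4,"spin":0.2,"fingers":1},
    {"x":0,"y":0,"z":-0.6,"spin":0.3,"fingers":1},
    {"x":0,"y":0,"z":-0.75,"spin":0.41,"fingers":1},
    {"x":0.13,"y":-0.11,"z":-0.75,"spin":0.41,"fingers":1},
    {"x":0.26,"y":-0.23,"z":-0.75,"spin":0.41,"fingers":1},
    {"x":0.4,"y":-0.35,"z":-0.75,"spin":0.41,"fingers":1},
    {"x":0.54,"y":-0.48,"z":-0.75,"spin":0.41,"fingers":1},
    {"x":0.67,"y":-0.6,"z":-0.75,"spin":0.41,"fingers":1},
    {"x":0.8,"y":-0.71,"z":-0.75,"spin":0.41,"fingers":1}
  ]
}}

```text
clock: 1.4
ee_pos: [418.2, -308.7, 419.3]
ee_rot: [[0.982, -0.19, 0.0], [-0.19, -0.982, -0.0], [0.0, 0.0, -1.0]]
force: [1.1, 0.4, -0.2]
finger_gap: 1.002
```

Run:
```python
from h import *
go(598.5,126.5,130,np.radians(-101))
```

```text
{'x': np.float64(0.3141), 'y': np.float64(-1.5387), 'z': np.float64(0.9644), 'spin': np.float64(0.0004)}
```

{"method": "arm_command", "body": {
  "deltas": [
    {"x":0.02,"y":-0.15,"z":0,"spin":0,"fingers":1},
    {"x":0.05,"y":-0.32,"z":0,"spin":0,"fingers":1},
    {"x":0.1,"y":-0.5,"z":0,"spin":0,"fingers":1},
    {"x":0.15,"y":-0.68,"z":0,"spin":0,"fingers":1},
    {"x":0.2,"y":-0.84,"z":0.06,"spin":0,"fingers":1},
    {"x":0.25,"y":-1,"z":0.15,"spin":0,"fingers":1},
    {"x":0.31,"y":-1,"z":0.3,"spin":0,"fingers":1},
    {"x":0.31,"y":-1,"z":0.45,"spin":0,"fingers":1},
    {"x":0.31,"y":-1,"z":0.6,"spin":0,"fingers":1},
    {"x":0.31,"y":-1,"z":0.6,"spin":0,"fingers":1}
  ]
}}

```text
clock: 2.65
ee_pos: [565.0, -33.4, 236.2]
ee_rot: [[0.982, -0.19, -0.005], [-0.19, -0.982, 0.001], [-0.005, 0.0, -1.0]]
force: [-0.9, -0.2, 0.4]
finger_gap: 1.002
```

Run:
```python
from h import *
go(598.5,126.5,45,np.radians(-101))
```

```text
{'x': np.float64(0.0116), 'y': np.float64(-0.5449), 'z': np.float64(0.6371), 'spin': np.float64(0.0005)}
```

{"method": "arm_command", "body": {
  "deltas": [
    {"x":0,"y":-0.12,"z":0.05,"spin":0,"fingers":1},
    {"x":0.01,"y":-0.26,"z":0.12,"spin":0,"fingers":1},
    {"x":0.01,"y":-0.4,"z":0.2,"spin":0,"fingers":1},
    {"x":0.01,"y":-0.545,"z":0.3,"spin":0,"fingers":1},
    {"x":0.01,"y":-0.545,"z":0.35,"spin":0,"fingers":1},
    {"x":0.01,"y":-0.545,"z":0.35,"spin":0,"fingers":1},
    {"x":0.01,"y":-0.545,"z":0.42,"spin":0,"fingers":1},
    {"x":0.01,"y":-0.545,"z":0.5,"spin":0,"fingers":1},
    {"x":0.01,"y":-0.545,"z":0.5,"spin":0,"fingers":1},
    {"x":0.01,"y":-0.545,"z":0.5,"spin":0,"fingers":1}
  ]
}}

```text
clock: 3.9
ee_pos: [600.7, 125.9, 90.5]
ee_rot: [[0.982, -0.191, 0.001], [-0.191, -0.982, 0.0], [0.001, -0.0, -1.0]]
force: [0.6, 0.1, 0.2]
finger_gap: 1.002
```

Run:
```python
from h import *
go(598.5,126.5,45,np.radians(-101))
cv2.imwrite('pics/a.png',grab_frame('side')[100:300,250:480,::-1].repeat(3,0).repeat(3,1))
```

```text
{'x': np.float64(-0.0078), 'y': np.float64(-0.0004), 'z': np.float64(0.1515), 'spin': np.float64(0.0001)}
```

View pics/a.png

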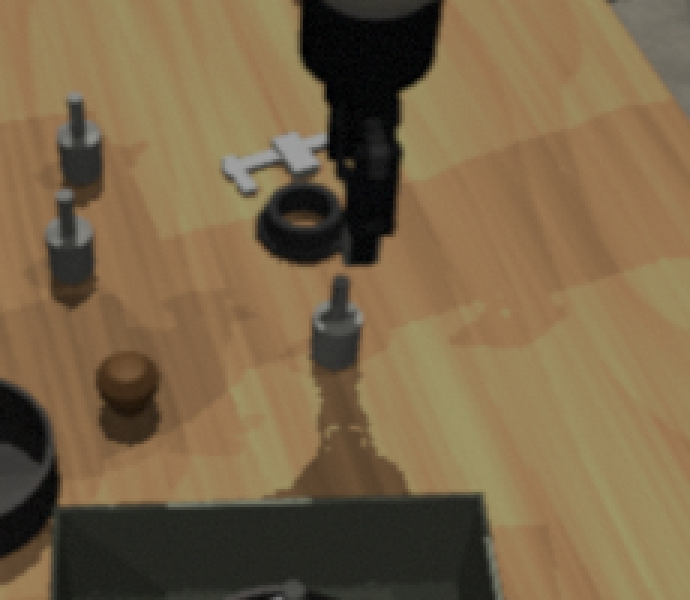

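{"method": "arm_command", "body": {
  "deltas": [
    {"x":-0.006,"y":0,"z":0.06,"spin":0,"fingers":1},
    {"x":-0.006,"y":0,"z":0.12,"spin":0,"fingers":1},
    {"x":-0.006,"y":0,"z":0.152,"spin":0,"fingers":1},
    {"x":-0.006,"y":0,"z":0.152,"spin":0,"fingers":0.2},
    {"x":-0.006,"y":0,"z":0.152,"spin":0,"fingers":-0.4},
    {"x":-0.006,"y":0,"z":0.152,"spin":0,"fingers":-1},
    {"x":-0.006,"y":0,"z":0.152,"spin":0,"fingers":-1},
    {"x":-0.006,"y":0,"z":0.152,"spin":0,"fingers":-1},
    {"x":-0.006,"y":0,"z":0.152,"spin":0,"fingers":-1},
    {"x":-0.006,"y":0,"z":0.152,"spin":0,"fingers":-1}
  ]
}}

```text
clock: 5.2
ee_pos: [598.5, 126.7, 43.7]
ee_rot: [[0.982, -0.19, -0.0], [-0.19, -0.982, 0.0], [-0.0, -0.0, -1.0]]
force: [0.8, -0.2, -0.2]
finger_gap: 0.001
```

Run:
```python
from h import *
go(598.5,126.5,45,np.radians(-101))
cv2.imwrite('pics/a2.png',grab_frame('side')[100:300,250:480,::-1].repeat(3,0).repeat(3,1))
```

```text
{'x': np.float64(0.0001), 'y': np.float64(0.0006), 'z': np.float64(-0.0043), 'spin': np.float64(0.0005)}
```

View pics/a2.png

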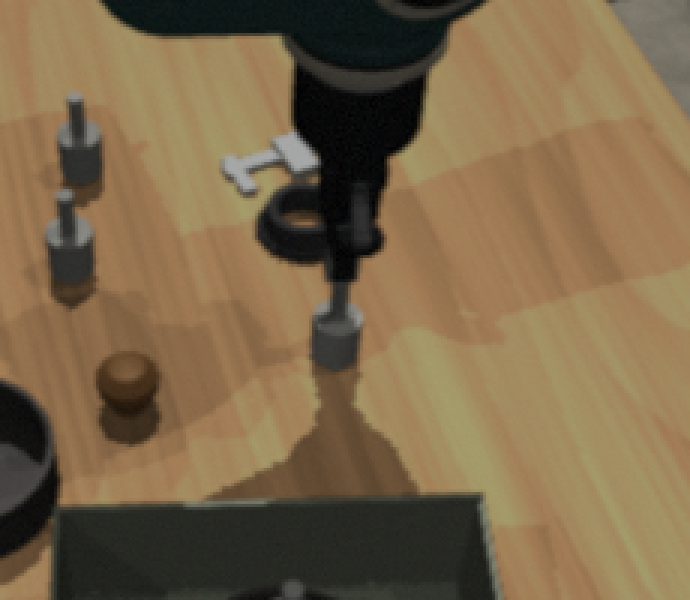

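Run:
```python
from h import *
s=ctrl.get_state();print(s['ee_pos'],s['finger_gap'])
for n in('side','top'):print(n,proj(n,s['ee_pos']),proj(n,[598.5,126.5,75]))
t=grab_frame('top')
cv2.imwrite('pics/a3.png',t[100:300,200:430,::-1].repeat(3,0).repeat(3,1))
```

```text
[598.48191847 126.68979752  43.6783865 ] 0.00042884563394289435
side [362.95733532 204.76061328] [364.10104711 194.02532278]
top [281.46833695 175.42800883] [280.77578568 171.82739815]
```

View pics/a3.png

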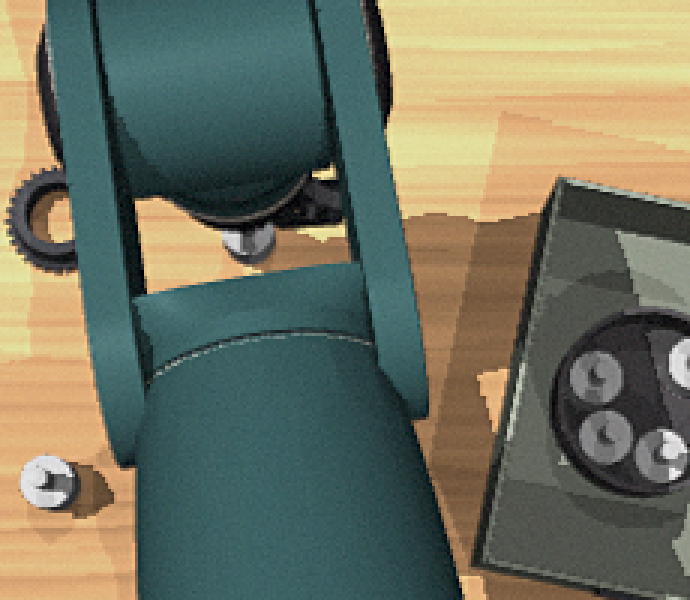

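Run:
```python
from h import *
a=cv2.imread('pics/a2.png')[::3,::3][40:130,80:150]
cv2.imwrite('pics/a4.png',cv2.resize(np.clip(a*2.2,0,255).astype(np.uint8),None,fx=6.5,fy=6.5,interpolation=cv2.INTER_CUBIC))
print(onplane('side',(364,193.5),43.7))
```

```text
[609.62859467 155.7050285 ]
```

View pics/a4.png

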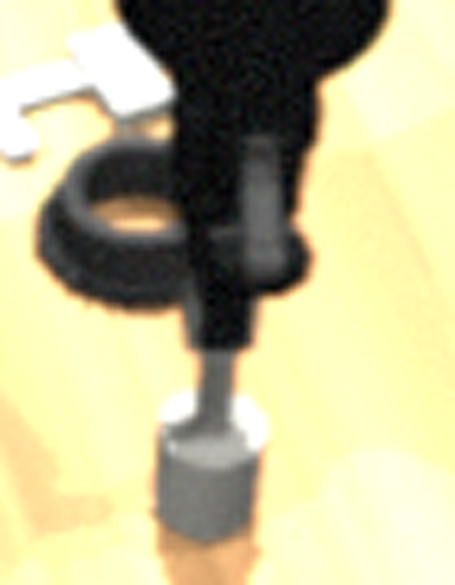

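{"method": "arm_command", "body": {
  "deltas": [
    {"x":0,"y":0,"z":-0.1,"spin":0,"fingers":-1},
    {"x":0,"y":0,"z":-0.2,"spin":0.11,"fingers":-1},
    {"x":0,"y":0,"z":-0.2,"spin":0.22,"fingers":-1},
    {"x":0,"y":0,"z":-0.2,"spin":0.33,"fingers":-1},
    {"x":0,"y":0,"z":-0.2,"spin":0.44,"fingers":-1},
    {"x":0,"y":0,"z":-0.2,"spin":0.55,"fingers":-1},
    {"x":0,"y":0,"z":-0.2,"spin":0.66,"fingers":-1},
    {"x":0,"y":0,"z":-0.2,"spin":0.77,"fingers":-1},
    {"x":0,"y":0,"z":-0.2,"spin":0.88,"fingers":-1},
    {"x":0,"y":0,"z":-0.2,"spin":1,"fingers":-1}
  ]
}}

```text
clock: 6.55
ee_pos: [596.9, 47.1, 93.7]
ee_rot: [[0.121, -0.993, 0.015], [-0.985, -0.119, 0.124], [-0.121, -0.029, -0.992]]
force: [-0.3, -0.2, -1.0]
finger_gap: 0.0
```

Run:
```python
from h import *
s=ctrl.get_state();p=s['ee_pos'];print(p,s['finger_gap'])
q=proj('side',p);print(q,proj('side',p+[0,0,30]))
g=grab_frame('side')[110:230,300:440,::-1]
b=cv2.resize(np.clip(g*2.2,0,255).astype(np.uint8),None,fx=5,fy=5,interpolation=cv2.INTER_CUBIC)
cv2.circle(b,(int((q[0]-300+.5)*5),int((q[1]-110+.5)*5)),4,(0,0,255),-1)
cv2.imwrite('pics/a5.png',b)
```

```text
[596.9364754   47.14469821  93.72870081] 0.00012223697802907208
[376.98639492 218.07298105] [378.56199838 207.0155946 ]
```

View pics/a5.png

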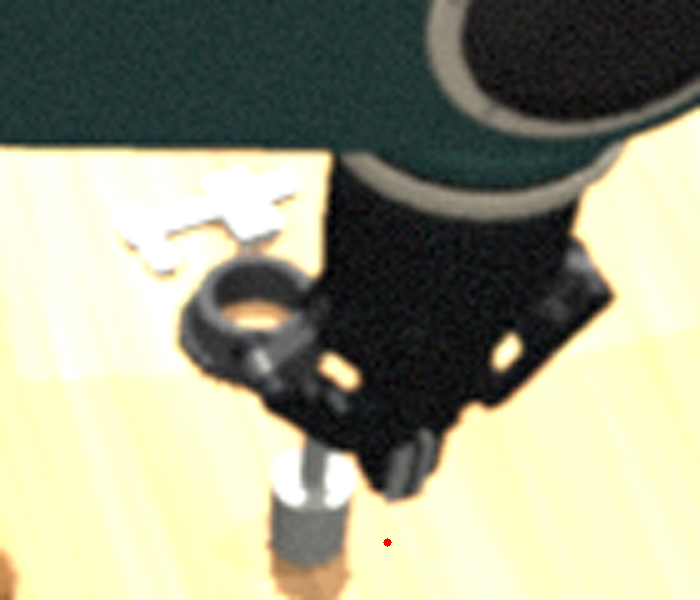

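Run:
```python
from h import *
s=ctrl.get_state();print(s['joint_positions'],s['qvel'],s['ee_pos'],s['force'],s['joint_torque'])
```

```text
[-0.0345702  -0.01726455  1.74976124  0.1277802   1.40054375  2.96841193] [ 0.04780835  0.00951411 -0.01094301 -0.05595827  0.02084219 -0.00089193] [596.32788125  45.94674417  92.92986741] [-0.05655614 -2.05113722 -0.02786948] [ 9.24069822e+00 -6.25049973e+01 -6.58652115e+01  8.66831951e-01
  5.36602596e-02 -6.01183187e-03]
```

{"method": "arm_command", "body": {
  "deltas": [
    {"x":0,"y":0,"z":-0.1,"spin":-0.11,"fingers":-1},
    {"x":0,"y":0,"z":-0.15,"spin":-0.22,"fingers":-1},
    {"x":0,"y":0,"z":-0.15,"spin":-0.33,"fingers":-1},
    {"x":0,"y":0,"z":-0.15,"spin":-0.44,"fingers":-1},
    {"x":0,"y":0,"z":-0.15,"spin":-0.55,"fingers":-1},
    {"x":0,"y":0,"z":-0.15,"spin":-0.66,"fingers":-1},
    {"x":0,"y":0,"z":-0.15,"spin":-0.77,"fingers":-1},
    {"x":0,"y":0,"z":-0.15,"spin":-0.88,"fingers":-1},
    {"x":0,"y":0,"z":-0.15,"spin":-1,"fingers":-1},
    {"x":0,"y":0,"z":-0.15,"spin":-1,"fingers":-1}
  ]
}}

```text
clock: 7.85
ee_pos: [596.2, 43.0, 138.4]
ee_rot: [[0.992, 0.124, 0.014], [0.121, -0.985, 0.122], [0.029, -0.12, -0.992]]
force: [0.0, 0.3, 0.8]
finger_gap: 0.003
```

Run:
```python
from h import *
s=ctrl.get_state();print(s['joint_positions'],s['ee_pos'])
go(598.5,50,150,np.radians(-11))
```

```text
[-0.03799841 -0.04316086  1.69973095  0.12367011  1.47657108  1.39855423] [596.24913777  43.00131979 138.41750386]
{'x': np.float64(0.0114), 'y': np.float64(-0.0267), 'z': np.float64(-0.0354), 'spin': np.float64(-0.7983)}
```

Run:
```python
from h import *
z=np.array([.015,.124,-.992]);p=np.array([596.9,47.1,93.7])
for L in(0,15,20,25,30,35): print(L,proj('side',p-L*z))
go(598.5,80,150,np.radians(-11))
```

```text
0 [376.97344488 218.1052296 ]
15 [377.9507413  213.48653402]
20 [378.28327534 211.91498061]
25 [378.61928203 210.32701552]
30 [378.95881603 208.72238033]
35 [379.3019332  207.10081115]
{'x': np.float64(0.0235), 'y': np.float64(-0.1252), 'z': np.float64(-0.0231), 'spin': np.float64(-0.7983)}
```

{"method": "arm_command", "body": {
  "deltas": [
    {"x":0,"y":-0.05,"z":0,"spin":-0.1,"fingers":-1},
    {"x":0,"y":-0.1,"z":0,"spin":-0.2,"fingers":-1},
    {"x":0.01,"y":-0.125,"z":0,"spin":-0.3,"fingers":-1},
    {"x":0.01,"y":-0.125,"z":0,"spin":-0.4,"fingers":-1},
    {"x":0.02,"y":-0.125,"z":0,"spin":-0.5,"fingers":-1},
    {"x":0.023,"y":-0.125,"z":0,"spin":-0.6,"fingers":-1},
    {"x":0.023,"y":-0.125,"z":0,"spin":-0.7,"fingers":-1},
    {"x":0.023,"y":-0.125,"z":0,"spin":-0.8,"fingers":-1},
    {"x":0.023,"y":-0.125,"z":0,"spin":-0.8,"fingers":-1},
    {"x":0.023,"y":-0.125,"z":0,"spin":-0.8,"fingers":-1}
  ]
}}

```text
clock: 9.1
ee_pos: [598.4, 80.6, 143.1]
ee_rot: [[0.194, 0.981, 0.014], [0.973, -0.194, 0.123], [0.123, -0.01, -0.992]]
force: [-0.8, 0.4, -0.3]
finger_gap: -0.001
```

Run:
```python
from h import *
s=ctrl.get_state();p=s['ee_pos'];print(p,s['joint_positions'],s['ee_rot'])
g=grab_frame('side')[90:240,290:450,::-1]
b=cv2.resize(np.clip(g*2.2,0,255).astype(np.uint8),None,fx=4,fy=4,interpolation=cv2.INTER_CUBIC)
for L in(0,20,40):
    q=proj('side',p-L*s['ee_rot'][:,2]);print(q)
    cv2.circle(b,(int((q[0]-290+.5)*4),int((q[1]-90+.5)*4)),3,(0,0,255),-1)
cv2.imwrite('pics/a6.png',b)
t=grab_frame('top');cv2.imwrite('pics/a7.png',t[:,:,::-1])
```

```text
[598.43941559  80.59815909 143.10810038] [ 0.02536669 -0.03758689  1.68666485  0.12296868  1.47617176  0.21089741] [[ 0.19405396  0.9808934   0.01382743]
 [ 0.97326866 -0.19427239  0.12250041]
 [ 0.12284613 -0.01031389 -0.99237213]]
[374.46190296 185.86921526]
[375.75616025 178.8352945 ]
[377.10656903 171.49620633]
```

View pics/a6.png

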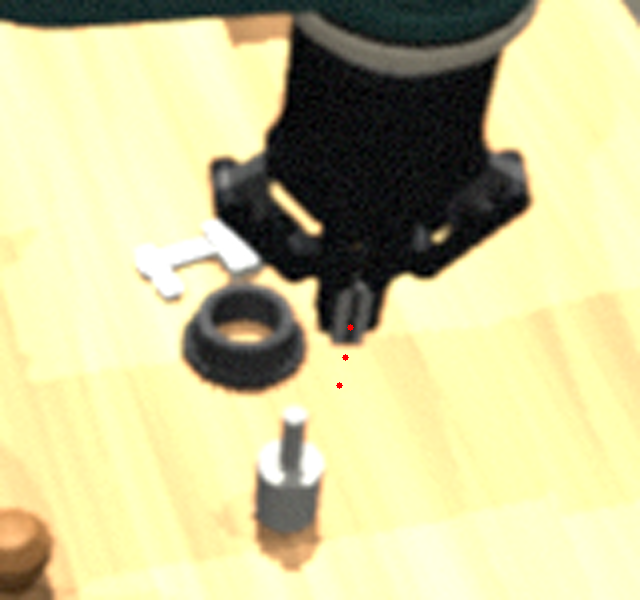

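View pics/a7.png

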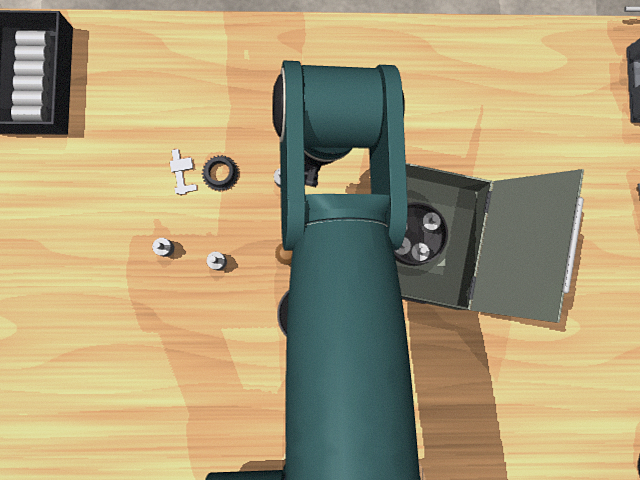

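Run:
```python
from h import *
go(599,133,80);go(599,133,12)
```

```text
{'x': np.float64(0.1446), 'y': np.float64(-0.0297), 'z': np.float64(0.2302)}
{'x': np.float64(0.1168), 'y': np.float64(-0.0274), 'z': np.float64(0.4551)}
```

{"method": "arm_command", "body": {
  "deltas": [
    {"x":0.1,"y":-0.02,"z":0.03,"spin":0,"fingers":0.4},
    {"x":0.145,"y":-0.03,"z":0.12,"spin":0,"fingers":0.4},
    {"x":0.145,"y":-0.03,"z":0.23,"spin":0,"fingers":0.4},
    {"x":0.145,"y":-0.03,"z":0.23,"spin":0,"fingers":0.4},
    {"x":0.135,"y":-0.029,"z":0.3,"spin":0,"fingers":0.4},
    {"x":0.125,"y":-0.028,"z":0.38,"spin":0,"fingers":0.4},
    {"x":0.12,"y":-0.028,"z":0.42,"spin":0,"fingers":0.4},
    {"x":0.117,"y":-0.027,"z":0.45,"spin":0,"fingers":0.4},
    {"x":0.117,"y":-0.027,"z":0.45,"spin":0,"fingers":0.4},
    {"x":0.117,"y":-0.027,"z":0.45,"spin":0,"fingers":0.4}
  ]
}}

```text
clock: 10.45
ee_pos: [599.4, 132.9, 14.4]
ee_rot: [[0.189, 0.982, 0.015], [0.974, -0.189, 0.123], [0.123, -0.009, -0.992]]
force: [0.1, -0.3, 0.4]
finger_gap: 0.7
```

```bash
cat >> h.py <<'E'
def crop(name,x0,y0,x1,y1,f,out,gain=2.0,pts=()):
    g=grab_frame(name)[y0:y1,x0:x1,::-1]
    b=cv2.resize(np.clip(g*gain,0,255).astype(np.uint8),None,fx=f,fy=f,interpolation=cv2.INTER_CUBIC)
    for X in pts:
        q=proj(name,X);cv2.circle(b,(int((q[0]-x0+.5)*f),int((q[1]-y0+.5)*f)),3,(0,0,255),-1)
    cv2.imwrite('pics/'+out,b)
E
python3 - <<'E'
from h import *
go(599,133,12);crop('side',300,110,440,240,4,'a8.png')
print(ctrl.get_state()['force'])
E
```

```text
{'x': np.float64(-0.0008), 'y': np.float64(-0.0015), 'z': np.float64(0.0079)}
[ 0.03760007 -0.12258126  0.00207994]
```

View pics/a8.png

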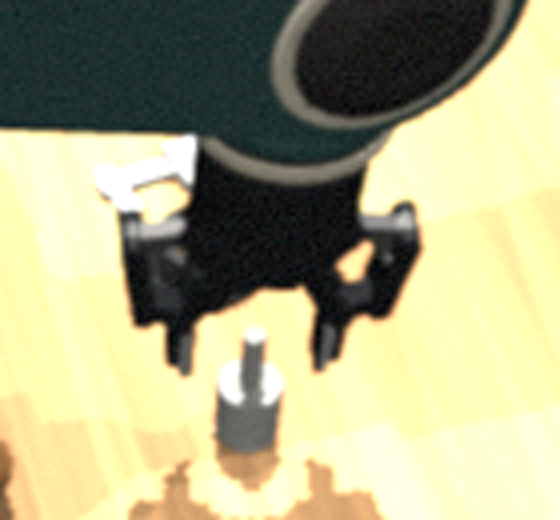

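{"method": "arm_command", "body": {
  "deltas": [
    {"x":0,"y":-0.001,"z":0.005,"spin":0,"fingers":-0.2},
    {"x":0,"y":-0.001,"z":0.005,"spin":0,"fingers":-1},
    {"x":0,"y":-0.001,"z":0.005,"spin":0,"fingers":-1},
    {"x":0,"y":-0.001,"z":0.005,"spin":0,"fingers":-1},
    {"x":0,"y":-0.001,"z":0.005,"spin":0,"fingers":-1},
    {"x":0,"y":-0.001,"z":0.005,"spin":0,"fingers":-1},
    {"x":0,"y":-0.001,"z":-0.05,"spin":0,"fingers":-1},
    {"x":0,"y":-0.001,"z":-0.1,"spin":0,"fingers":-1},
    {"x":0,"y":-0.001,"z":-0.2,"spin":0,"fingers":-1},
    {"x":0,"y":-0.001,"z":-0.3,"spin":0,"fingers":-1}
  ]
}}

```text
clock: 11.75
ee_pos: [597.5, 121.6, 104.8]
ee_rot: [[0.189, 0.982, 0.015], [0.974, -0.189, 0.123], [0.123, -0.009, -0.992]]
force: [0.5, -0.2, -3.7]
finger_gap: 0.114
```

Run:
```python
from h import *
crop('side',300,90,440,230,4,'a9.png');go(489.5,-120,200)
```

```text
{'x': np.float64(-0.8151), 'y': np.float64(-0.2075), 'z': np.float64(-0.4056)}
```

View pics/a9.png

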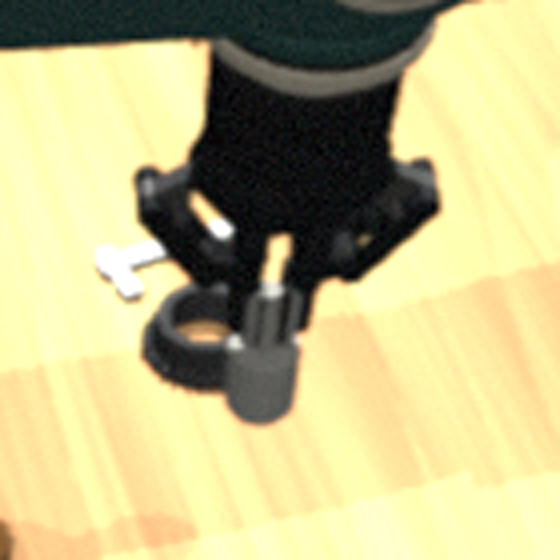

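Run:
```python
from h import *
go(490.4,-120.7,150);go(598,121,150)
```

```text
{'x': np.float64(-0.8376), 'y': np.float64(-0.2034), 'z': np.float64(-0.2405)}
{'x': np.float64(0.0148), 'y': np.float64(-0.0037), 'z': np.float64(-0.1343)}
```

{"method": "arm_command", "body": {
  "deltas": [
    {"x":0,"y":0,"z":-0.07,"spin":0,"fingers":-1},
    {"x":-0.05,"y":-0.02,"z":-0.14,"spin":0,"fingers":-1},
    {"x":-0.17,"y":-0.05,"z":-0.17,"spin":0,"fingers":-1},
    {"x":-0.3,"y":-0.08,"z":-0.19,"spin":0,"fingers":-1},
    {"x":-0.45,"y":-0.11,"z":-0.21,"spin":0,"fingers":-1},
    {"x":-0.6,"y":-0.15,"z":-0.22,"spin":0,"fingers":-1},
    {"x":-0.74,"y":-0.18,"z":-0.24,"spin":0,"fingers":-1},
    {"x":-0.838,"y":-0.203,"z":-0.24,"spin":0,"fingers":-1},
    {"x":-0.838,"y":-0.203,"z":-0.24,"spin":0,"fingers":-1},
    {"x":-0.838,"y":-0.203,"z":-0.24,"spin":0,"fingers":-1}
  ]
}}

```text
clock: 13.05
ee_pos: [489.0, -120.5, 144.3]
ee_rot: [[0.189, 0.982, 0.014], [0.974, -0.189, 0.123], [0.123, -0.009, -0.992]]
force: [0.0, 0.1, -3.7]
finger_gap: 0.115
```

Run:
```python
from h import *
p=ctrl.get_state()['ee_pos'];print(p)
c=p+np.array([-1,-6.5,-12.9])
print(c,proj('side',c+[0,0,40]),proj('side',c),proj('side',c+[0,0,75]))
crop('side',260,180,420,330,4,'b1.png',pts=[c,c+[0,0,40],c+[0,0,75]]);crop('top',340,160,500,310,4,'b2.png')
```

```text
[ 488.95802194 -120.46850089  144.26174731]
[ 487.95802194 -126.96850089  131.36174731] [347.23166302 287.39530692] [346.09919091 301.68326426] [348.31489462 273.72859791]
```

View pics/b1.png

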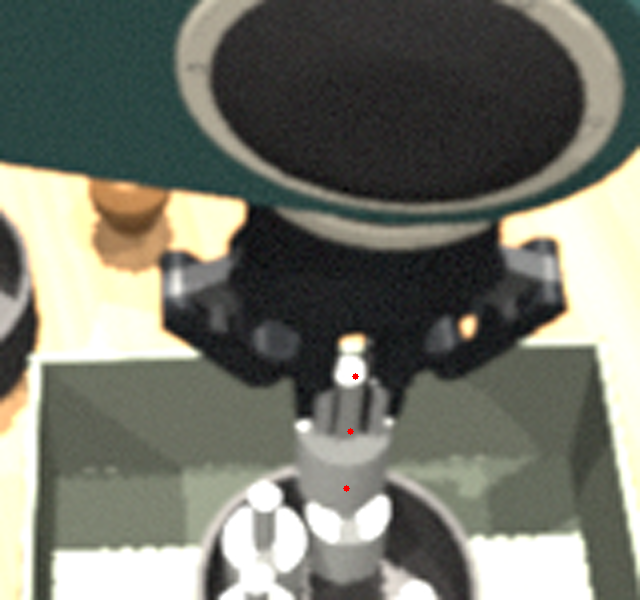

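View pics/b2.png

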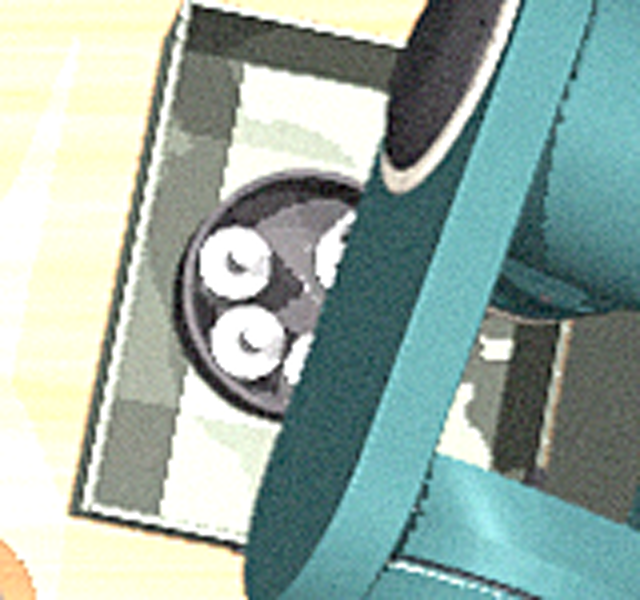

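Run:
```python
from h import *
for p,r in(((347.1,296),(503.2,-93.5)),((325.8,303.5),(466.3,-98.7))): print(onplane('side',p,83)-r)
for p,r in(((363,193.5),(598.4,126.4)),((271,165),(438.2,248.7)),((274.5,132),(464.1,350.1))): print(onplane('side',p,75)-r)
g=grab_frame('side')
for lo in(110,130,150):
  for (c,r),a in blobs(g,lo,(335,262,360,280),3): print(lo,c,r,a,onplane('side',c,206.4))
print(ctrl.get_state()['ee_pos'])
```

```text
[-1.24093269  2.87473771]
[-1.27933713  2.92493436]
[-1.56366088  1.9622182 ]
[-1.25206672  2.69327283]
[-1.24740213  3.04216676]
110 (347.0, 271.0) 4.472236156463623 37.5 [ 487.43527176 -122.26767396]
130 (347.0, 272.0) 3.1623775959014893 26.0 [ 486.98618672 -123.84552857]
150 (347.021728515625, 271.8043518066406) 2.984790802001953 17.0 [ 487.10271426 -123.54437263]
[ 489.33863078 -119.87766342  144.09843052]
```

Run:
```python
from h import *
go(490.3,-120.7,66)
```

```text
{'x': np.float64(-0.0341), 'y': np.float64(0.0061), 'z': np.float64(0.258)}
```

{"method": "arm_command", "body": {
  "deltas": [
    {"x":-0.008,"y":0.006,"z":0.05,"spin":0,"fingers":-1},
    {"x":-0.015,"y":0.006,"z":0.11,"spin":0,"fingers":-1},
    {"x":-0.025,"y":0.006,"z":0.18,"spin":0,"fingers":-1},
    {"x":-0.03,"y":0.006,"z":0.23,"spin":0,"fingers":-1},
    {"x":-0.034,"y":0.006,"z":0.25,"spin":0,"fingers":-1},
    {"x":-0.034,"y":0.006,"z":0.258,"spin":0,"fingers":-1},
    {"x":-0.034,"y":0.006,"z":0.258,"spin":0,"fingers":-1},
    {"x":-0.034,"y":0.006,"z":0.258,"spin":0,"fingers":-1},
    {"x":-0.034,"y":0.006,"z":0.258,"spin":0,"fingers":-1},
    {"x":-0.034,"y":0.006,"z":0.258,"spin":0,"fingers":-1}
  ]
}}

```text
clock: 14.45
ee_pos: [490.2, -121.3, 66.1]
ee_rot: [[0.189, 0.982, 0.014], [0.974, -0.189, 0.123], [0.123, -0.009, -0.992]]
force: [0.2, -0.1, -2.8]
finger_gap: 0.119
```

Run:
```python
from h import *
go(490.3,-120.7,21);p=ctrl.get_state()['ee_pos']
c=p+np.array([-.9,-6.5,-12.9]);crop('side',280,240,420,380,4,'b3.png')
print(c,proj('side',c+[-1.3,2.9,75]))
```

```text
{'x': np.float64(-0.0166), 'y': np.float64(0.0014), 'z': np.float64(0.1493)}
[ 489.30247934 -127.75074993   53.16509074] [345.65568168 301.56112098]
```

View pics/b3.png

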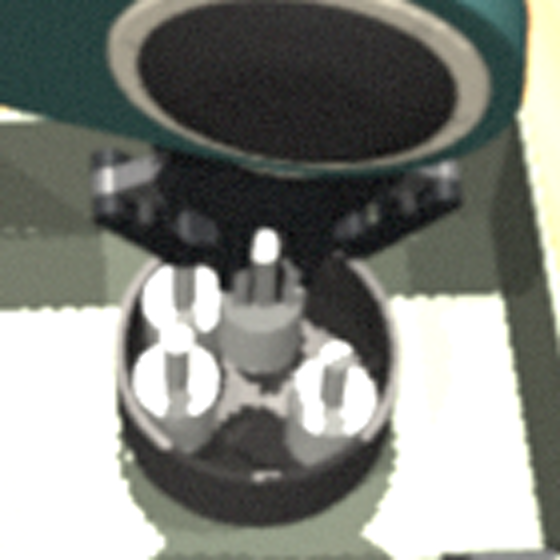

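{"method": "arm_command", "body": {
  "deltas": [
    {"x":-0.004,"y":0.001,"z":0.03,"spin":0,"fingers":-1},
    {"x":-0.007,"y":0.001,"z":0.06,"spin":0,"fingers":-1},
    {"x":-0.01,"y":0.001,"z":0.09,"spin":0,"fingers":-1},
    {"x":-0.013,"y":0.001,"z":0.12,"spin":0,"fingers":-1},
    {"x":-0.016,"y":0.001,"z":0.138,"spin":0,"fingers":-1},
    {"x":-0.016,"y":0.001,"z":0.148,"spin":0,"fingers":-1},
    {"x":-0.016,"y":0.001,"z":0.148,"spin":0,"fingers":-1},
    {"x":-0.016,"y":0.001,"z":0.148,"spin":0,"fingers":-1},
    {"x":-0.016,"y":0.001,"z":0.148,"spin":0,"fingers":-1},
    {"x":-0.016,"y":0.001,"z":0.148,"spin":0,"fingers":-1}
  ]
}}

```text
clock: 15.75
ee_pos: [490.2, -120.5, 21.4]
ee_rot: [[0.189, 0.982, 0.014], [0.974, -0.189, 0.123], [0.123, -0.009, -0.992]]
force: [-0.2, -0.2, -3.2]
finger_gap: 0.118
```

Run:
```python
from h import *
crop('side',280,240,420,380,4,'b4.png')
```

```text
(no output)
```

View pics/b4.png

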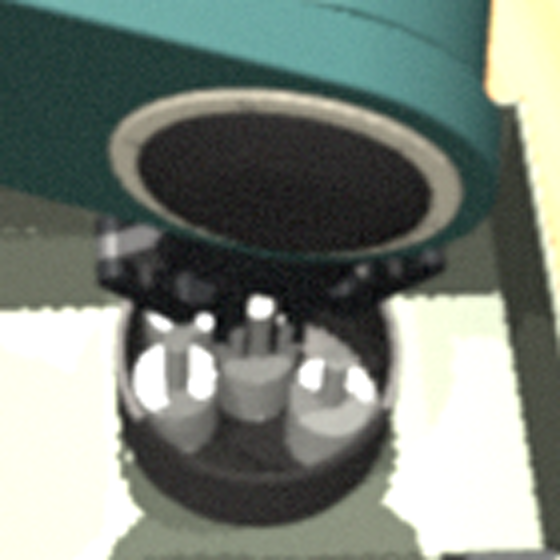

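{"method": "arm_command", "body": {
  "deltas": [
    {"x":0,"y":0,"z":0.004,"spin":0,"fingers":-1},
    {"x":0,"y":0,"z":0.004,"spin":0,"fingers":-0.6},
    {"x":0,"y":0,"z":0.004,"spin":0,"fingers":-0.5},
    {"x":0,"y":0,"z":0.004,"spin":0,"fingers":-0.5},
    {"x":0.006,"y":0,"z":-0.05,"spin":0,"fingers":-0.5},
    {"x":0.015,"y":0,"z":-0.12,"spin":0,"fingers":-0.5},
    {"x":0.03,"y":0,"z":-0.23,"spin":0,"fingers":-0.5},
    {"x":0.045,"y":-0.005,"z":-0.36,"spin":0,"fingers":-0.5},
    {"x":0.06,"y":-0.005,"z":-0.48,"spin":0,"fingers":-0.5},
    {"x":0.1,"y":-0.01,"z":-0.48,"spin":0,"fingers":-0.5}
  ]
}}

```text
clock: 17.05
ee_pos: [491.9, -108.9, 171.9]
ee_rot: [[0.189, 0.982, 0.019], [0.974, -0.19, 0.121], [0.122, -0.004, -0.992]]
force: [-0.8, 0.9, 0.2]
finger_gap: 0.251
```

Run:
```python
from h import *
crop('side',280,240,420,380,4,'b5.png')
go(439.2,248.7,150);go(439.2,248.7,70);go(439.2,248.7,13)
```

```text
{'x': np.float64(1.1153), 'y': np.float64(-0.3951), 'z': np.float64(0.2086)}
{'x': np.float64(1.0825), 'y': np.float64(-0.3933), 'z': np.float64(0.4732)}
{'x': np.float64(1.0591), 'y': np.float64(-0.3921), 'z': np.float64(0.6618)}
```

View pics/b5.png

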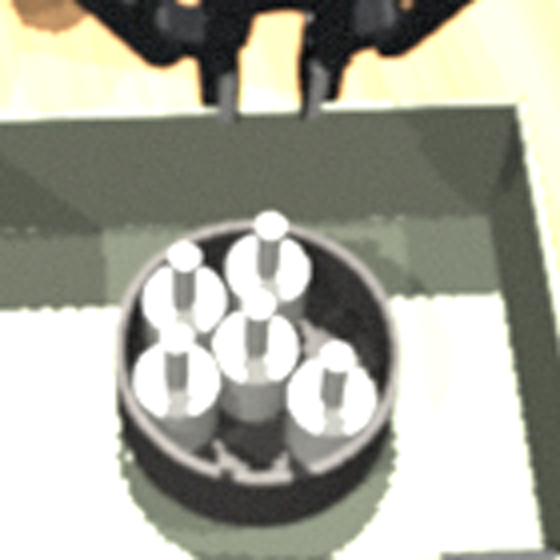

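{"method": "arm_command", "body": {
  "deltas": [
    {"x":0.1,"y":-0.04,"z":-0.05,"spin":0,"fingers":-0.5},
    {"x":0.24,"y":-0.1,"z":-0.05,"spin":0,"fingers":-0.5},
    {"x":0.38,"y":-0.15,"z":-0.02,"spin":0,"fingers":0},
    {"x":0.54,"y":-0.21,"z":0,"spin":0,"fingers":0.3},
    {"x":0.7,"y":-0.27,"z":0.05,"spin":0,"fingers":0.3},
    {"x":0.85,"y":-0.33,"z":0.12,"spin":0,"fingers":0.3},
    {"x":1,"y":-0.39,"z":0.18,"spin":0,"fingers":0.3},
    {"x":1,"y":-0.395,"z":0.2,"spin":0,"fingers":0.3},
    {"x":1,"y":-0.395,"z":0.2,"spin":0,"fingers":0.3},
    {"x":1,"y":-0.395,"z":0.2,"spin":0,"fingers":0.3}
  ]
}}

```text
clock: 18.35
ee_pos: [432.2, 212.9, 146.6]
ee_rot: [[0.19, 0.982, 0.014], [0.974, -0.19, 0.123], [0.123, -0.009, -0.992]]
force: [-0.7, -0.6, 0.1]
finger_gap: 0.649
```

Run:
```python
from h import *
crop('side',200,100,340,240,4,'c1.png')
go(438.7,248.7,80);go(438.7,248.7,13)
```

```text
{'x': np.float64(0.0931), 'y': np.float64(0.0), 'z': np.float64(0.2357)}
{'x': np.float64(0.0656), 'y': np.float64(0.002), 'z': np.float64(0.4573)}
```

View pics/c1.png

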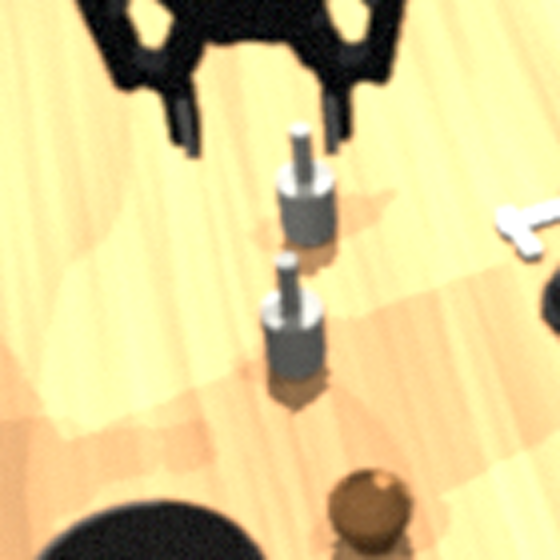

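{"method": "arm_command", "body": {
  "deltas": [
    {"x":0.06,"y":0,"z":0.03,"spin":0,"fingers":0.3},
    {"x":0.094,"y":0,"z":0.1,"spin":0,"fingers":0.3},
    {"x":0.094,"y":0,"z":0.2,"spin":0,"fingers":0.3},
    {"x":0.09,"y":0,"z":0.26,"spin":0,"fingers":0.3},
    {"x":0.08,"y":0.001,"z":0.34,"spin":0,"fingers":0.3},
    {"x":0.072,"y":0.002,"z":0.41,"spin":0,"fingers":0.3},
    {"x":0.066,"y":0.002,"z":0.456,"spin":0,"fingers":0.3},
    {"x":0.066,"y":0.002,"z":0.456,"spin":0,"fingers":0.3},
    {"x":0.066,"y":0.002,"z":0.456,"spin":0,"fingers":0.3},
    {"x":0.066,"y":0.002,"z":0.456,"spin":0,"fingers":0}
  ]
}}

```text
clock: 19.65
ee_pos: [438.6, 249.8, 13.9]
ee_rot: [[0.189, 0.982, 0.015], [0.974, -0.189, 0.123], [0.124, -0.009, -0.992]]
force: [-1.2, 0.2, 0.2]
finger_gap: 0.507
```

Run:
```python
from h import *
crop('side',200,100,340,240,4,'c2.png')
print(ctrl.get_state()['ee_pos']);go(438.7,248.7,13)
```

```text
[438.51970303 249.78820481  13.75859946]
{'x': np.float64(-0.0037), 'y': np.float64(0.0013), 'z': np.float64(0.0021)}
```

View pics/c2.png

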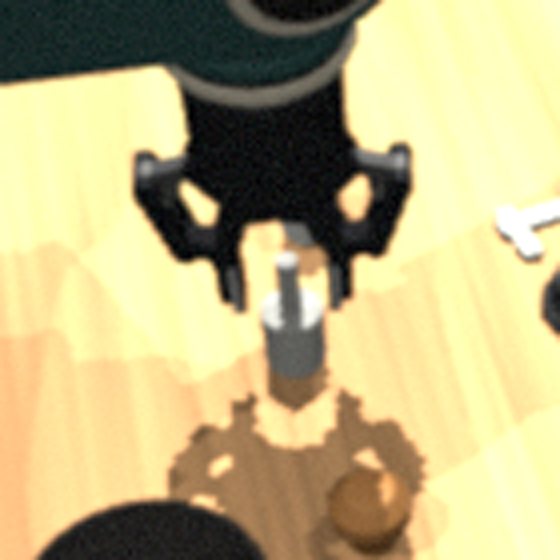

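{"method": "arm_command", "body": {
  "deltas": [
    {"x":-0.004,"y":0.001,"z":0.002,"spin":0,"fingers":-0.5},
    {"x":-0.004,"y":0.001,"z":0.002,"spin":0,"fingers":-1},
    {"x":-0.004,"y":0.001,"z":0.002,"spin":0,"fingers":-1},
    {"x":-0.004,"y":0.001,"z":0.002,"spin":0,"fingers":-1},
    {"x":-0.004,"y":0.001,"z":0.002,"spin":0,"fingers":-1},
    {"x":0.001,"y":0.001,"z":-0.04,"spin":0,"fingers":-1},
    {"x":0.01,"y":0,"z":-0.12,"spin":0,"fingers":-1},
    {"x":0.025,"y":0,"z":-0.24,"spin":0,"fingers":-1},
    {"x":0.04,"y":0,"z":-0.36,"spin":0,"fingers":-1},
    {"x":0.054,"y":-0.004,"z":-0.46,"spin":0,"fingers":-1}
  ]
}}

```text
clock: 20.95
ee_pos: [437.8, 248.7, 153.8]
ee_rot: [[0.189, 0.982, 0.014], [0.974, -0.189, 0.123], [0.123, -0.01, -0.992]]
force: [-0.4, -0.1, -3.2]
finger_gap: 0.114
```

Run:
```python
from h import *
crop('side',200,80,340,220,4,'c3.png')
# other targets refreshed from top view if visible
t=grab_frame('top');cv2.imwrite('pics/c4.png',cv2.resize(t[190:280,365:485,::-1],None,fx=6,fy=6,interpolation=cv2.INTER_CUBIC))
for (c,r),a in blobs(t,125,(380,195,460,275)): print('top',np.round(c,1),round(r,1),a,onplane('top',c,48).round(1))
```

```text
top [419.9 251.5] 9.0 172.5 [ 453.9 -133.3]
top [408.8 239.2] 18.1 348.0 [ 476.9 -112.8]
top [398.4 225.5] 8.8 168.5 [502.9 -93.7]
top [431.1 220.7] 8.8 165.0 [ 512.1 -155.6]
top [426.  234.9] 51.2 1776.0 [ 485.2 -145.4]
```

View pics/c3.png

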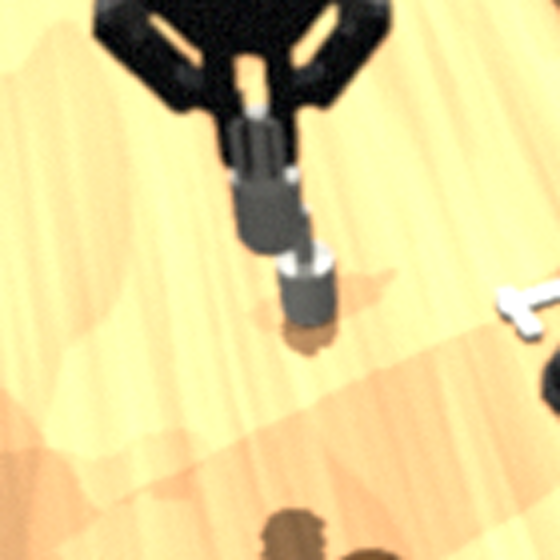

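View pics/c4.png

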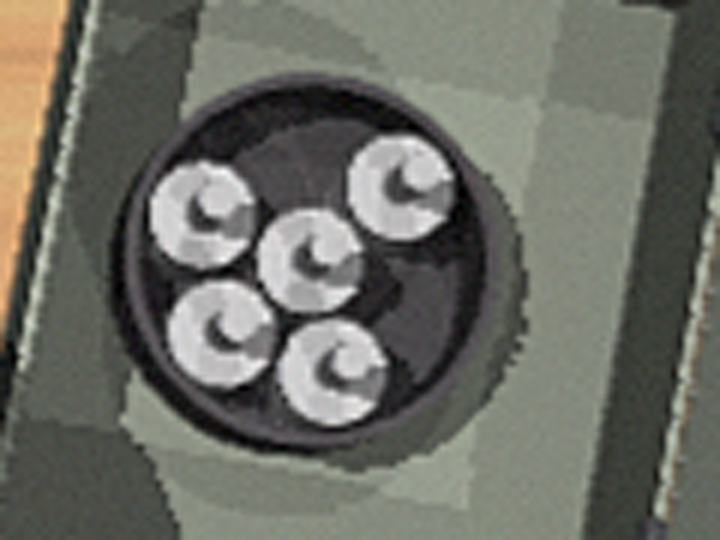

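Run:
```python
from h import *
go(476.3,-161.2,150)
```

```text
{'x': np.float64(-1.3117), 'y': np.float64(0.3807), 'z': np.float64(-0.1497)}
```

{"method": "arm_command", "body": {
  "deltas": [
    {"x":-0.08,"y":0.02,"z":-0.01,"spin":0,"fingers":-1},
    {"x":-0.2,"y":0.06,"z":-0.02,"spin":0,"fingers":-1},
    {"x":-0.33,"y":0.1,"z":-0.04,"spin":0,"fingers":-1},
    {"x":-0.46,"y":0.14,"z":-0.06,"spin":0,"fingers":-1},
    {"x":-0.59,"y":0.18,"z":-0.08,"spin":0,"fingers":-1},
    {"x":-0.72,"y":0.22,"z":-0.1,"spin":0,"fingers":-1},
    {"x":-0.85,"y":0.25,"z":-0.12,"spin":0,"fingers":-1},
    {"x":-0.95,"y":0.28,"z":-0.14,"spin":0,"fingers":-1},
    {"x":-0.99,"y":0.3,"z":-0.15,"spin":0,"fingers":-1},
    {"x":-0.99,"y":0.3,"z":-0.15,"spin":0,"fingers":-1}
  ]
}}

```text
clock: 22.3
ee_pos: [469.7, -63.3, 158.4]
ee_rot: [[0.19, 0.982, 0.013], [0.974, -0.19, 0.123], [0.123, -0.011, -0.992]]
force: [0.2, 0.4, -3.5]
finger_gap: 0.112
```

Run:
```python
from h import *
go(476.3,-161.2,110)
```

```text
{'x': np.float64(-0.3335), 'y': np.float64(0.0853), 'z': np.float64(0.1203)}
```

{"method": "arm_command", "body": {
  "deltas": [
    {"x":-0.06,"y":0.02,"z":0,"spin":0,"fingers":-1},
    {"x":-0.15,"y":0.04,"z":0.0,"spin":0,"fingers":-1},
    {"x":-0.24,"y":0.06,"z":0.02,"spin":0,"fingers":-1},
    {"x":-0.3,"y":0.08,"z":0.06,"spin":0,"fingers":-1},
    {"x":-0.333,"y":0.085,"z":0.1,"spin":0,"fingers":-1},
    {"x":-0.333,"y":0.085,"z":0.12,"spin":0,"fingers":-1},
    {"x":-0.333,"y":0.085,"z":0.12,"spin":0,"fingers":-1},
    {"x":-0.333,"y":0.085,"z":0.12,"spin":0,"fingers":-1},
    {"x":-0.333,"y":0.085,"z":0.12,"spin":0,"fingers":-1},
    {"x":-0.333,"y":0.085,"z":0.12,"spin":0,"fingers":-1}
  ]
}}

```text
clock: 23.55
ee_pos: [476.6, -160.8, 111.2]
ee_rot: [[0.188, 0.982, 0.014], [0.974, -0.189, 0.122], [0.123, -0.009, -0.992]]
force: [-1.0, 1.4, -4.5]
finger_gap: 0.111
```

Run:
```python
from h import *
crop('side',280,240,420,380,4,'c5.png')
g=grab_frame('side');p=ctrl.get_state()['ee_pos'];c=p+np.array([-.2,0,-13.3]);q=proj('side',c+[-1.3,2.9,75]);print(p,q)
x,y=q.astype(int)
for lo in(90,110,130,150):
  for (cc,r),a in blobs(g,lo,(x-9,y-10,x+9,y+8),3): print(lo,cc,r,a,onplane('side',cc,c[2]+75)-[-1.3,2.9]-p[:2])
```

```text
[ 476.58935953 -160.87862353  111.11769858] [344.45051562 307.47666254]
```

View pics/c5.png

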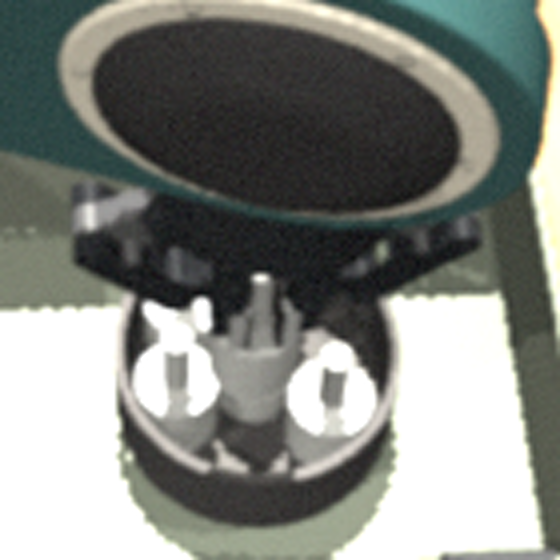

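Run:
```python
from h import *
p=ctrl.get_state()['ee_pos'];c=p+np.array([-.2,0,-13.3]);b=np.array([-1.3,2.9,0])
f=lambda X:((proj('side',c+b+X)-[280,240]+.5)*4).round(1)
P=camera_params('side');d=(P['R'].T@[0,0,1])[:2];d/=np.linalg.norm(d);print(d)
print('top',f([0,0,75]),'bodytop near',f([*(-17*d),40]),'low edge',f([*(-17*d),5]),f([*(-13.5*d),0]))
n=np.array([d[1],-d[0]])
print('sides',f([*(17*n),40]),f([*(-17*n),40]), 'shank top near/far',f([*(-6*d),75]),f([*(6*d),75]))
b_=cv2.imread('pics/c5.png')
cv2.imwrite('pics/c6.png',cv2.resize(b_[250:440,190:320],None,fx=3,fy=3))
```

```text
[0.22801918 0.97365664]
top [259.8 271.9] bodytop near [258.2 363.8] low edge [254.7 407.5] [253.8 404.7]
sides [303.6 320. ] [208.7 321.1] shank top near/far [260.6 287.4] [259.  256.6]
```

View pics/c6.png

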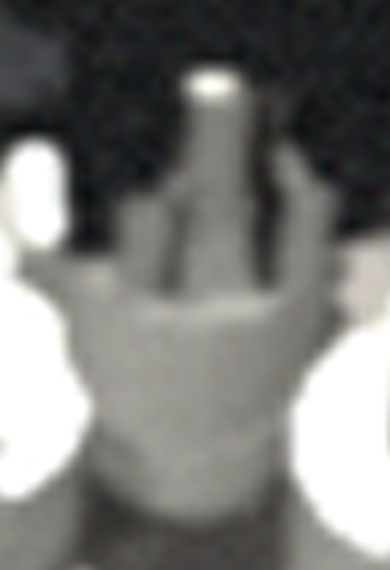

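Run:
```python
from h import *
d=np.array([.228,.9737]);b=np.array([-1.3,2.9,0])
c=np.array([489.3,-127.75,53.2])
f=lambda X:((proj('side',c+b+X)-[280,240]+.5)*4).round(1)
print('top near/far',f([*(-6*d),75]),f([*(6*d),75]),'bodytop near',f([*(-17*d),40]),'low',f([*(-17*d),5]),f([*(-13.5*d),0]))
b_=cv2.imread('pics/b3.png')
cv2.imwrite('pics/c7.png',cv2.resize(b_[210:400,190:340],None,fx=3,fy=3))
g=grab_frame('side')[290:350,320:370,::-1]
cv2.imwrite('pics/c8.png',cv2.resize(np.clip(g*2.6,0,255).astype(np.uint8),None,fx=10,fy=10,interpolation=cv2.INTER_CUBIC))
```

```text
top near/far [265.4 262.3] [263.9 234.3] bodytop near [263.  333.3] low [259.6 374.8] [258.8 372.5]
```

View pics/c7.png

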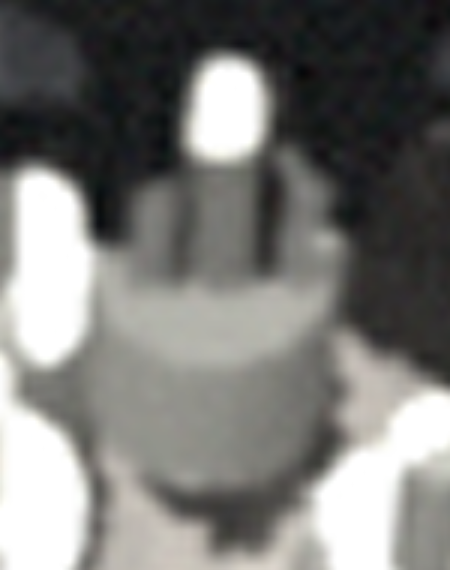

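View pics/c8.png

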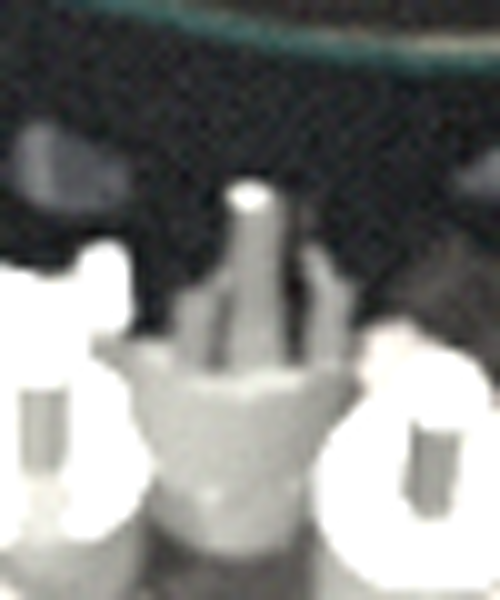

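Run:
```python
from h import *
go(478,-158,170);go(500,50,170);go(500,50,22)
t=cv2.imread('pics/top0.png')
cv2.imwrite('pics/d0.png',cv2.resize(t[150:300,340:420],None,fx=4,fy=4,interpolation=cv2.INTER_CUBIC))
print(onplane('top',(310,315),45),onplane('top',(287,253),30))
```

```text
{'x': np.float64(0.0345), 'y': np.float64(0.0011), 'z': np.float64(-0.1938)}
{'x': np.float64(0.7238), 'y': np.float64(-0.0579), 'z': np.float64(-0.1078)}
{'x': np.float64(0.6632), 'y': np.float64(-0.0532), 'z': np.float64(0.3818)}
[336.19288636  72.09188742] [452.30175068 115.80232425]
```

View pics/d0.png

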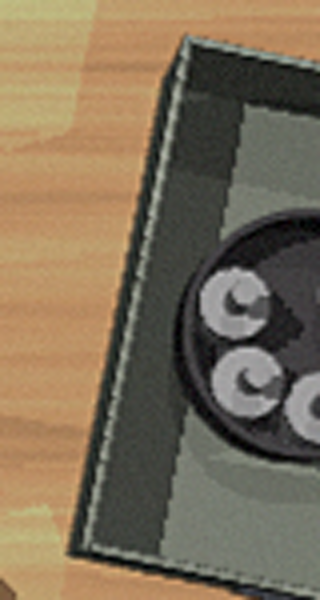

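{"method": "arm_command", "body": {
  "deltas": [
    {"x":0.01,"y":0,"z":-0.06,"spin":0,"fingers":-1},
    {"x":0.02,"y":0,"z":-0.13,"spin":0,"fingers":-1},
    {"x":0.034,"y":0,"z":-0.19,"spin":0,"fingers":-1},
    {"x":0.12,"y":0,"z":-0.19,"spin":0,"fingers":-1},
    {"x":0.23,"y":-0.01,"z":-0.18,"spin":0,"fingers":-1},
    {"x":0.35,"y":-0.02,"z":-0.16,"spin":0,"fingers":-1},
    {"x":0.48,"y":-0.04,"z":-0.14,"spin":0,"fingers":-1},
    {"x":0.6,"y":-0.05,"z":-0.13,"spin":0,"fingers":-1},
    {"x":0.7,"y":-0.058,"z":-0.11,"spin":0,"fingers":-1},
    {"x":0.724,"y":-0.058,"z":-0.108,"spin":0,"fingers":-1}
  ]
}}

```text
clock: 24.95
ee_pos: [500.0, 51.5, 171.0]
ee_rot: [[0.187, 0.982, 0.014], [0.975, -0.187, 0.123], [0.123, -0.009, -0.992]]
force: [-0.3, 0.5, -3.2]
finger_gap: 0.115
```

Run:
```python
from h import *
crop('side',270,150,410,290,4,'d1.png')
go(500,50,22)
a=onplane('top',(385.3,160),95);b=onplane('top',(360.8,286.8),95);print(a,b,a[1]+(b[1]-a[1])*(500-a[0])/(b[0]-a[0]))
```

```text
{'x': np.float64(-0.0656), 'y': np.float64(0.0046), 'z': np.float64(0.4922)}
[617.07749855 -64.63798523] [386.39283371 -18.22575864] -41.082768002288724
```

View pics/d1.png

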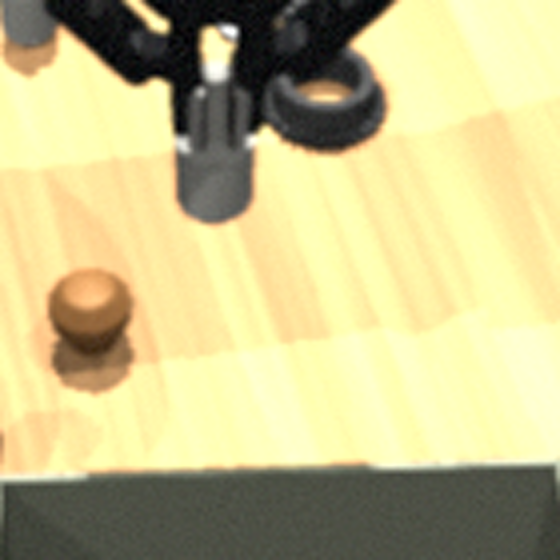

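Run:
```python
from h import *
d=np.array([.228,.9737]);b=np.array([-1.3,2.9,0]);n=np.array([d[1],-d[0]])
p=ctrl.get_state()['ee_pos'];c=p+np.array([-.2,0,-13.3])
f=lambda X:((proj('side',c+b+X)-[270,150]+.5)*4).round(1)
print('top near/far',f([*(-6*d),75]),f([*(6*d),75]),'bodytop near',f([*(-17*d),40]),'low',f([*(-17*d),5]),f([*(-13.5*d),0]),'sides',f([*(17*n),40]),f([*(-17*n),40]))
i=cv2.imread('pics/d1.png');cv2.imwrite('pics/d2.png',cv2.resize(np.clip(i[10:230,150:290]*1.3,0,255).astype(np.uint8),None,fx=2.6,fy=2.6))
```

```text
top near/far [216.6  86.5] [216.1  65. ] bodytop near [216.8 169.8] low [216.6 228.6] [216.4 230.4] sides [258.2 138.7] [174.  139.7]
```

View pics/d2.png

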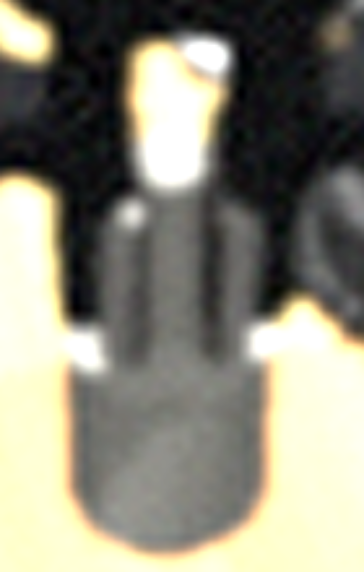

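{"method": "arm_command", "body": {
  "deltas": [
    {"x":-0.01,"y":0,"z":0.08,"spin":0,"fingers":-1},
    {"x":-0.025,"y":0,"z":0.19,"spin":0,"fingers":-1},
    {"x":-0.04,"y":0,"z":0.3,"spin":0,"fingers":-1},
    {"x":-0.055,"y":0.004,"z":0.41,"spin":0,"fingers":-1},
    {"x":-0.063,"y":0.004,"z":0.47,"spin":0,"fingers":-1},
    {"x":-0.067,"y":0.004,"z":0.5,"spin":0,"fingers":-1},
    {"x":-0.069,"y":0.004,"z":0.518,"spin":0,"fingers":-1},
    {"x":-0.069,"y":0.004,"z":0.518,"spin":0,"fingers":-1},
    {"x":-0.069,"y":0.004,"z":0.518,"spin":0,"fingers":-1},
    {"x":-0.069,"y":0.004,"z":0.518,"spin":0,"fingers":-1}
  ]
}}

```text
clock: 26.25
ee_pos: [499.7, 48.7, 13.8]
ee_rot: [[0.188, 0.982, 0.015], [0.974, -0.189, 0.123], [0.123, -0.009, -0.992]]
force: [0.1, 0.5, -4.4]
finger_gap: 0.109
```

Run:
```python
from h import *
crop('side',270,170,410,310,4,'d3.png')
```

```text
(no output)
```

View pics/d3.png

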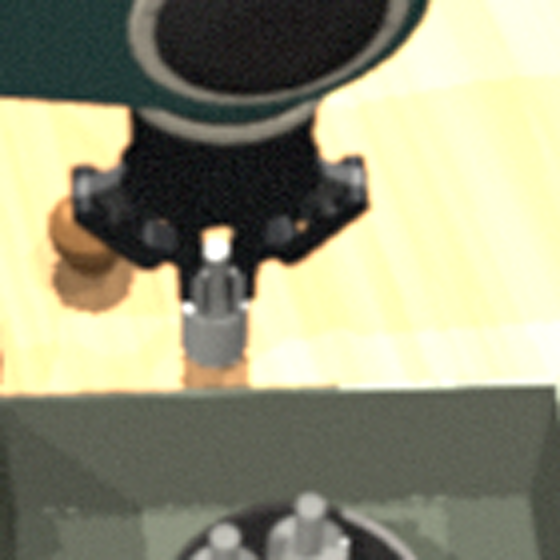

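{"method": "arm_command", "body": {
  "deltas": [
    {"x":0,"y":0,"z":0.005,"spin":0,"fingers":-1},
    {"x":0,"y":0,"z":0.01,"spin":0,"fingers":-1},
    {"x":0,"y":0,"z":0.01,"spin":0,"fingers":-1},
    {"x":0,"y":0,"z":0.006,"spin":0,"fingers":-0.6},
    {"x":0,"y":0,"z":0.002,"spin":0,"fingers":-0.4},
    {"x":0,"y":0,"z":0.002,"spin":0,"fingers":-0.3},
    {"x":0,"y":0,"z":0.002,"spin":0,"fingers":-0.3},
    {"x":0,"y":0,"z":0.002,"spin":0,"fingers":-0.3},
    {"x":0,"y":0,"z":0.002,"spin":0,"fingers":-0.3},
    {"x":0,"y":0,"z":0.002,"spin":0,"fingers":-0.3}
  ]
}}

```text
clock: 27.55
ee_pos: [499.4, 48.8, 12.6]
ee_rot: [[0.189, 0.982, 0.014], [0.974, -0.189, 0.123], [0.123, -0.01, -0.992]]
force: [-0.4, -0.3, -0.3]
finger_gap: 0.357
```

Run:
```python
from h import *
crop('side',290,200,370,280,7,'d4.png',1.8)
d=np.array([.228,.9737]);b=np.array([-1.3,2.9,0])
p=ctrl.get_state()['ee_pos'];print(p)
for o in((0,0),(0,6)):
  c=np.array([p[0]+o[0],p[1]+o[1],0])
  f=lambda X:((proj('side',c+b+X)-[290,200]+.5)*7).round(1)
  print('top near/far',f([*(-6*d),75]),f([*(6*d),75]),'bodytop near',f([*(-17*d),40]),'low',f([*(-17*d),5]),f([*(-13.5*d),0]))
```

```text
[499.36374748  48.75267446  12.57088571]
top near/far [237.7 252.4] [236.9 216.3] bodytop near [238.1 366.8] low [237.8 442.5] [237.6 442.5]
top near/far [232.  234.8] [231.4 199. ] bodytop near [232.6 349.1] low [232.5 425.1] [232.3 425.2]
```

View pics/d4.png

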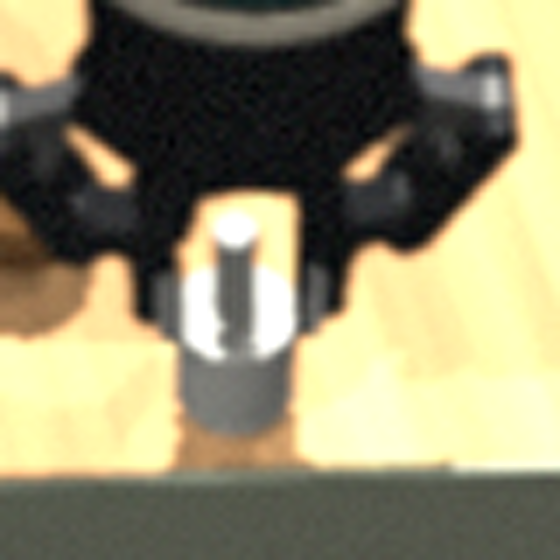

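{"method": "arm_command", "body": {
  "deltas": [
    {"x":0.014,"y":-0.001,"z":0.002,"spin":0,"fingers":-0.3},
    {"x":0.027,"y":-0.002,"z":0.003,"spin":0,"fingers":-0.3},
    {"x":0.027,"y":-0.002,"z":0.003,"spin":0,"fingers":-0.3},
    {"x":0.027,"y":-0.002,"z":0.003,"spin":0,"fingers":-1},
    {"x":0.027,"y":-0.002,"z":0.003,"spin":0,"fingers":-1},
    {"x":0.027,"y":-0.002,"z":0.003,"spin":0,"fingers":-1},
    {"x":0.027,"y":-0.002,"z":0.003,"spin":0,"fingers":-1},
    {"x":0.027,"y":-0.002,"z":-0.04,"spin":0,"fingers":-1},
    {"x":0.02,"y":-0.002,"z":-0.14,"spin":0,"fingers":-1},
    {"x":0.02,"y":-0.002,"z":-0.28,"spin":0,"fingers":-1}
  ]
}}

```text
clock: 28.85
ee_pos: [497.8, 44.2, 97.2]
ee_rot: [[0.189, 0.982, 0.012], [0.974, -0.189, 0.123], [0.122, -0.012, -0.992]]
force: [1.8, 0.0, -3.5]
finger_gap: 0.116
```

Run:
```python
from h import *
crop('side',290,180,370,260,7,'d5.png',1.8)
d=np.array([.228,.9737]);b=np.array([-1.3,2.9,0])
p=ctrl.get_state()['ee_pos'];print(p)
c=p+[-1,-6.5,-12.9]
f=lambda X:((proj('side',c+b+X)-[290,180]+.5)*7).round(1)
print('top near/far',f([*(-6*d),75]),f([*(6*d),75]),'bodytop near',f([*(-17*d),40]),'low',f([*(-17*d),5]),f([*(-13.5*d),0]))
go(477.1,-154.7,150)
```

```text
[500.16985852  43.69389793 103.83998421]
top near/far [249.6 190. ] [248.7 152.1] bodytop near [249.7 321.2] low [249.1 410.5] [248.7 411.8]
{'x': np.float64(-0.6398), 'y': np.float64(0.0489), 'z': np.float64(-0.2349)}
```

View pics/d5.png

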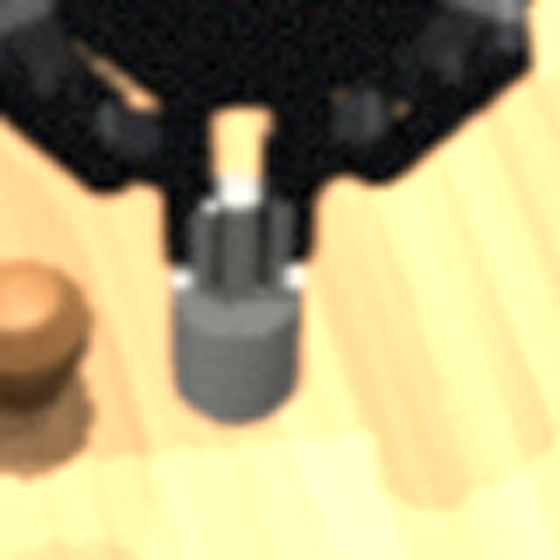

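{"method": "arm_command", "body": {
  "deltas": [
    {"x":0.01,"y":0,"z":-0.1,"spin":0,"fingers":-1},
    {"x":-0.05,"y":0,"z":-0.18,"spin":0,"fingers":-1},
    {"x":-0.15,"y":0.01,"z":-0.2,"spin":0,"fingers":-1},
    {"x":-0.27,"y":0.02,"z":-0.21,"spin":0,"fingers":-1},
    {"x":-0.4,"y":0.03,"z":-0.22,"spin":0,"fingers":-1},
    {"x":-0.53,"y":0.04,"z":-0.22,"spin":0,"fingers":-1},
    {"x":-0.63,"y":0.05,"z":-0.2,"spin":0,"fingers":-1},
    {"x":-0.64,"y":0.049,"z":-0.16,"spin":0,"fingers":-1},
    {"x":-0.645,"y":0.049,"z":-0.12,"spin":0,"fingers":-1},
    {"x":-0.65,"y":0.049,"z":-0.12,"spin":0,"fingers":-1}
  ]
}}

```text
clock: 30.15
ee_pos: [475.5, -151.9, 107.4]
ee_rot: [[0.188, 0.982, 0.012], [0.974, -0.188, 0.123], [0.123, -0.011, -0.992]]
force: [-0.0, 0.4, -4.3]
finger_gap: 0.114
```

```bash
cat >> h.py <<'E'
def chk(out,off,foot=None,dz=-12.9,sz=80,fx=7):
    d=np.array([.228,.9737]);b=np.array([-1.3,2.9,0])
    s=ctrl.get_state();p=s['ee_pos'];c=p+[off[0],off[1],dz]
    q=proj('side',c+b+[0,0,30]).astype(int);x0,y0=q-sz//2
    f=lambda X:((proj('side',c+b+X)-[x0,y0]+.5)*fx).round(0)
    print('tcp',p.round(1),'pin',c.round(1),'F',s['force'].round(1))
    print('top near/far',f([*(-6*d),75]),f([*(6*d),75]),'bodytop near',f([*(-17*d),40]),'low',f([*(-17*d),5]))
    crop('side',x0,y0,x0+sz,y0+sz,fx,out,1.8)
E
python3 - <<'E'
from h import *
chk('e1.png',(-1,-6.5));go(477.1,-154.7,66)
E
```

```text
tcp [ 475.5 -151.9  107.4] pin [ 474.5 -158.4   94.5] F [-0.   0.4 -4.3]
top near/far [296. 208.] [293. 155.] bodytop near [292. 341.] low [286. 417.]
{'x': np.float64(-0.0246), 'y': np.float64(0.0073), 'z': np.float64(0.1383)}
```

View pics/e1.png

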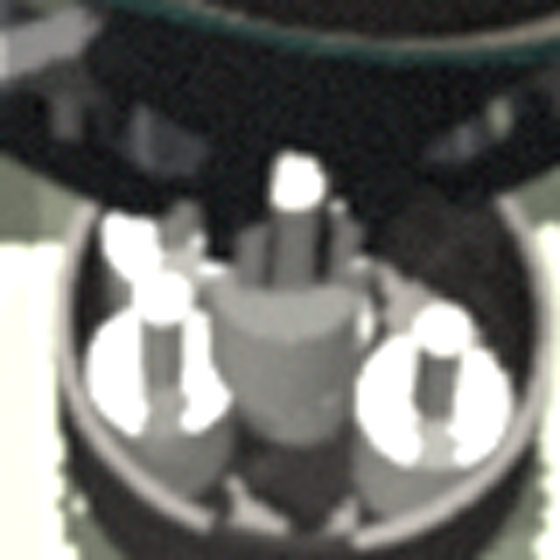

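{"method": "arm_command", "body": {
  "deltas": [
    {"x":-0.008,"y":0.007,"z":0.03,"spin":0,"fingers":-1},
    {"x":-0.015,"y":0.007,"z":0.07,"spin":0,"fingers":-1},
    {"x":-0.02,"y":0.007,"z":0.11,"spin":0,"fingers":-1},
    {"x":-0.024,"y":0.007,"z":0.13,"spin":0,"fingers":-1},
    {"x":-0.025,"y":0.007,"z":0.138,"spin":0,"fingers":-1},
    {"x":-0.025,"y":0.007,"z":0.138,"spin":0,"fingers":-1},
    {"x":-0.025,"y":0.007,"z":0.138,"spin":0,"fingers":-1},
    {"x":-0.025,"y":0.007,"z":0.138,"spin":0,"fingers":-1},
    {"x":-0.025,"y":0.007,"z":0.138,"spin":0,"fingers":-1},
    {"x":-0.025,"y":0.007,"z":0.138,"spin":0,"fingers":-1}
  ]
}}

```text
clock: 31.45
ee_pos: [477.1, -155.4, 66.3]
ee_rot: [[0.189, 0.982, 0.014], [0.974, -0.189, 0.123], [0.123, -0.01, -0.992]]
force: [-0.4, 0.4, -3.7]
finger_gap: 0.112
```

Run:
```python
from h import *
chk('e2.png',(-1,-6.5));go(477.1,-154.7,20)
```

```text
tcp [ 477.1 -155.4   66.3] pin [ 476.1 -161.9   53.4] F [-0.4  0.4 -3.7]
top near/far [294. 214.] [292. 162.] bodytop near [290. 338.] low [285. 407.]
{'x': np.float64(-0.0168), 'y': np.float64(0.0008), 'z': np.float64(0.1536)}
```

View pics/e2.png

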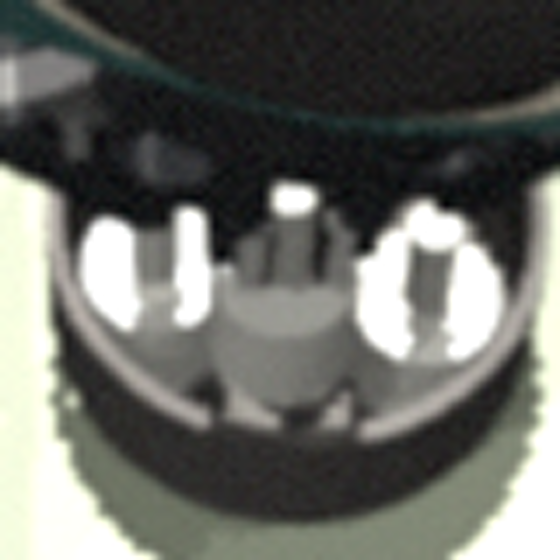

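{"method": "arm_command", "body": {
  "deltas": [
    {"x":-0.004,"y":0.001,"z":0.03,"spin":0,"fingers":-1},
    {"x":-0.007,"y":0.001,"z":0.06,"spin":0,"fingers":-1},
    {"x":-0.01,"y":0.001,"z":0.09,"spin":0,"fingers":-1},
    {"x":-0.013,"y":0.001,"z":0.12,"spin":0,"fingers":-1},
    {"x":-0.016,"y":0.001,"z":0.14,"spin":0,"fingers":-1},
    {"x":-0.017,"y":0.001,"z":0.151,"spin":0,"fingers":-1},
    {"x":-0.017,"y":0.001,"z":0.151,"spin":0,"fingers":-1},
    {"x":-0.017,"y":0.001,"z":0.151,"spin":0,"fingers":-1},
    {"x":-0.017,"y":0.001,"z":0.151,"spin":0,"fingers":-1},
    {"x":-0.017,"y":0.001,"z":0.151,"spin":0,"fingers":-1}
  ]
}}

```text
clock: 32.75
ee_pos: [477.2, -154.9, 20.9]
ee_rot: [[0.189, 0.982, 0.014], [0.974, -0.189, 0.122], [0.123, -0.009, -0.992]]
force: [0.8, -0.6, 0.5]
finger_gap: 0.114
```

Run:
```python
from h import *
chk('e3.png',(-1,-6.5))
```

```text
tcp [ 477.2 -154.9   20.9] pin [ 476.2 -161.4    8. ] F [ 0.8 -0.6  0.5]
top near/far [293. 226.] [291. 175.] bodytop near [290. 341.] low [285. 403.]
```

View pics/e3.png

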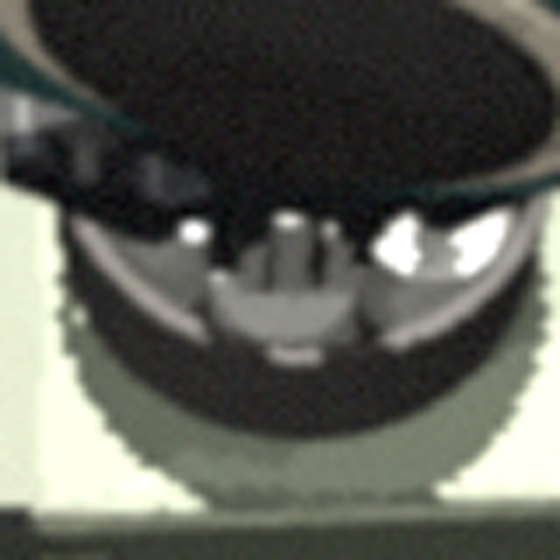

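Seated (force now ~0). Release and rise.

{"method": "arm_command", "body": {
  "deltas": [
    {"x":0,"y":0,"z":0,"spin":0,"fingers":-0.65},
    {"x":0,"y":0,"z":0,"spin":0,"fingers":-0.55},
    {"x":0,"y":0,"z":0,"spin":0,"fingers":-0.55},
    {"x":0.006,"y":0,"z":-0.04,"spin":0,"fingers":-0.55},
    {"x":0.015,"y":0,"z":-0.11,"spin":0,"fingers":-0.55},
    {"x":0.03,"y":0,"z":-0.22,"spin":0,"fingers":-0.55},
    {"x":0.045,"y":-0.005,"z":-0.35,"spin":0,"fingers":-0.55},
    {"x":0.06,"y":-0.005,"z":-0.48,"spin":0,"fingers":-0.55},
    {"x":0.15,"y":-0.01,"z":-0.5,"spin":0,"fingers":-0.55},
    {"x":0.28,"y":-0.02,"z":-0.5,"spin":0,"fingers":-0.55}
  ]
}}

```text
clock: 34.05
ee_pos: [485.2, -90.1, 181.8]
ee_rot: [[0.19, 0.982, 0.016], [0.974, -0.19, 0.122], [0.123, -0.008, -0.992]]
force: [0.6, 0.6, 0.8]
finger_gap: 0.227
```

Run:
```python
from h import *
crop('side',290,260,410,380,5,'e4.png',1.6)
go(465.1,356.6,130)
```

```text
{'x': np.float64(1.4044), 'y': np.float64(-0.3444), 'z': np.float64(0.3541)}
```

View pics/e4.png

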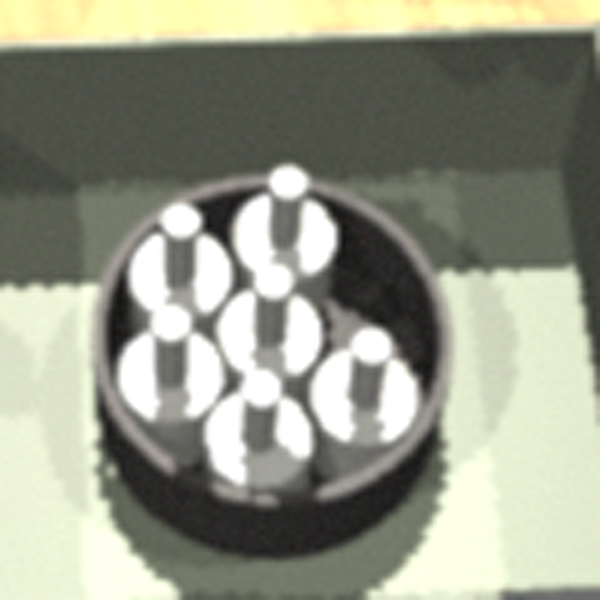

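{"method": "arm_command", "body": {
  "deltas": [
    {"x":0.1,"y":-0.02,"z":0,"spin":0,"fingers":-0.5},
    {"x":0.23,"y":-0.05,"z":0.02,"spin":0,"fingers":-0.5},
    {"x":0.36,"y":-0.08,"z":0.05,"spin":0,"fingers":0},
    {"x":0.5,"y":-0.11,"z":0.08,"spin":0,"fingers":0.2},
    {"x":0.64,"y":-0.15,"z":0.11,"spin":0,"fingers":0.2},
    {"x":0.77,"y":-0.18,"z":0.14,"spin":0,"fingers":0.2},
    {"x":0.9,"y":-0.22,"z":0.17,"spin":0,"fingers":0.2},
    {"x":1,"y":-0.25,"z":0.2,"spin":0,"fingers":0.2},
    {"x":1,"y":-0.3,"z":0.2,"spin":0,"fingers":0.2},
    {"x":1,"y":-0.34,"z":0.2,"spin":0,"fingers":0.2}
  ]
}}

```text
clock: 35.35
ee_pos: [441.5, 228.5, 158.8]
ee_rot: [[0.188, 0.982, 0.014], [0.974, -0.189, 0.123], [0.123, -0.009, -0.992]]
force: [0.5, 0.2, -0.4]
finger_gap: 0.601
```

Run:
```python
from h import *
go(465.1,356.6,90);go(465.1,356.6,13)
t=grab_frame('top')
for (c,r),a in blobs(t,125,(150,230,180,260)): print('top',np.round(c,1),round(r,1),a,onplane('top',c,40).round(1))
cv2.imwrite('pics/e5.png',cv2.resize(t[190:280,365:485,::-1],None,fx=6,fy=6,interpolation=cv2.INTER_CUBIC))
for (c,r),a in blobs(t,140,(380,195,460,275)): print('top',np.round(c,1),round(r,1),a,onplane('top',c,48).round(1))
```

```text
{'x': np.float64(0.4026), 'y': np.float64(-0.0011), 'z': np.float64(0.2812)}
{'x': np.float64(0.371), 'y': np.float64(0.0013), 'z': np.float64(0.5359)}
top [424.  258.5] 25.4 139.5 [ 440.7 -140.8]
top [419.6 251.4] 8.7 155.0 [ 454.  -132.8]
top [401.7 244.9] 8.9 163.0 [466.2 -99.3]
top [434.3 240.1] 8.7 150.5 [ 475.4 -160.9]
top [416.2 232.8] 8.7 153.0 [ 489.  -126.9]
top [398.3 225.4] 8.7 153.0 [503.1 -93.5]
top [431. 221.] 8.6 153.0 [ 511.6 -155.4]
top [438.5 210. ] 20.2 345.0 [ 532.6 -170.1]
```

View pics/e5.png

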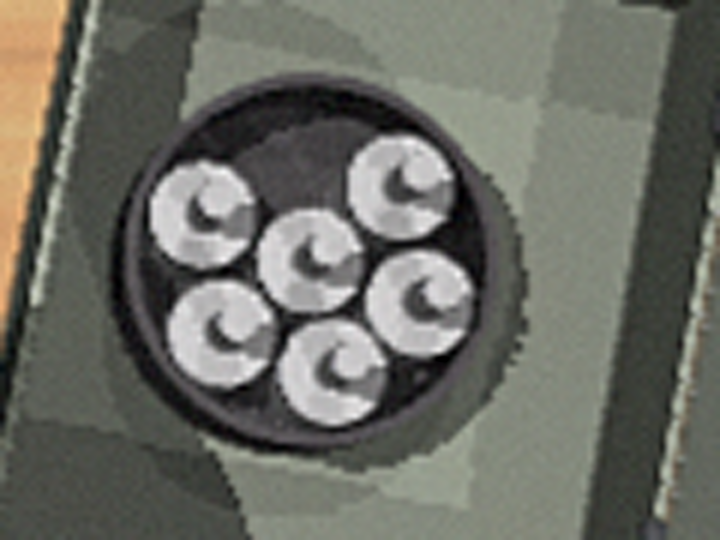

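{"method": "arm_command", "body": {
  "deltas": [
    {"x":0.1,"y":0,"z":0.05,"spin":0,"fingers":0.2},
    {"x":0.24,"y":0,"z":0.12,"spin":0,"fingers":0.2},
    {"x":0.36,"y":0,"z":0.2,"spin":0,"fingers":0.2},
    {"x":0.403,"y":-0.001,"z":0.27,"spin":0,"fingers":0.2},
    {"x":0.402,"y":-0.001,"z":0.29,"spin":0,"fingers":0.2},
    {"x":0.395,"y":0,"z":0.35,"spin":0,"fingers":0.2},
    {"x":0.383,"y":0,"z":0.44,"spin":0,"fingers":0.2},
    {"x":0.373,"y":0.001,"z":0.52,"spin":0,"fingers":0.1},
    {"x":0.371,"y":0.001,"z":0.536,"spin":0,"fingers":0},
    {"x":0.371,"y":0.001,"z":0.536,"spin":0,"fingers":-0.1}
  ]
}}

```text
clock: 36.65
ee_pos: [466.1, 356.3, 12.9]
ee_rot: [[0.189, 0.982, 0.014], [0.974, -0.19, 0.123], [0.123, -0.009, -0.992]]
force: [0.9, 0.2, 0.6]
finger_gap: 0.447
```

Run:
```python
from h import *
chk('f1.png',(-1,-6.5));go(465.1,356.6,13)
```

```text
tcp [466.1 356.3  12.9] pin [465.1 349.8   0. ] F [0.9 0.2 0.6]
top near/far [275. 191.] [277. 167.] bodytop near [282. 300.] low [291. 382.]
{'x': np.float64(-0.001), 'y': np.float64(-0.0038), 'z': np.float64(0.0014)}
```

View pics/f1.png

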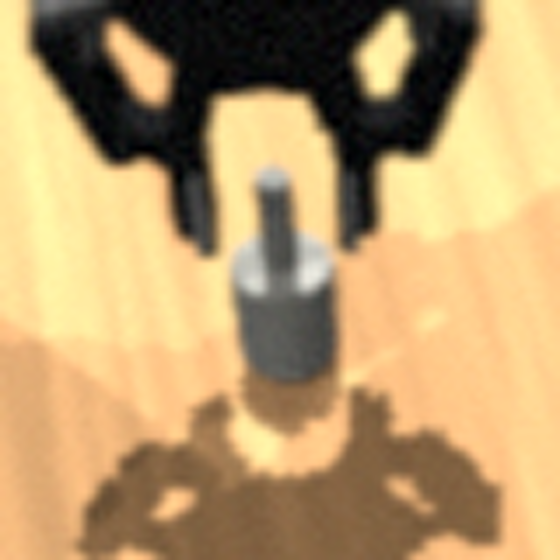

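Aligned; close and lift.

{"method": "arm_command", "body": {
  "deltas": [
    {"x":-0.001,"y":-0.003,"z":0.001,"spin":0,"fingers":-0.5},
    {"x":-0.001,"y":-0.003,"z":0.001,"spin":0,"fingers":-1},
    {"x":-0.001,"y":-0.003,"z":0.001,"spin":0,"fingers":-1},
    {"x":-0.001,"y":-0.003,"z":0.001,"spin":0,"fingers":-1},
    {"x":-0.001,"y":-0.003,"z":0.001,"spin":0,"fingers":-1},
    {"x":0,"y":-0.003,"z":-0.03,"spin":0,"fingers":-1},
    {"x":0,"y":-0.003,"z":-0.1,"spin":0,"fingers":-1},
    {"x":0,"y":-0.003,"z":-0.21,"spin":0,"fingers":-1},
    {"x":-0.04,"y":0,"z":-0.34,"spin":0,"fingers":-1},
    {"x":-0.12,"y":0.01,"z":-0.44,"spin":0,"fingers":-1}
  ]
}}

```text
clock: 37.95
ee_pos: [460.1, 304.7, 142.0]
ee_rot: [[0.188, 0.982, 0.015], [0.974, -0.188, 0.124], [0.124, -0.008, -0.992]]
force: [1.2, 0.3, -3.7]
finger_gap: 0.115
```

Run:
```python
from h import *
chk('f2.png',(-1,-6.5));go(526,-115.2,160)
```

```text
tcp [460.1 304.7 142. ] pin [459.1 298.2 129.1] F [ 1.2  0.3 -3.7]
top near/far [271. 163.] [273. 136.] bodytop near [279. 293.] low [290. 394.]
{'x': np.float64(-1.3099), 'y': np.float64(0.4759), 'z': np.float64(-0.2163)}
```

View pics/f2.png

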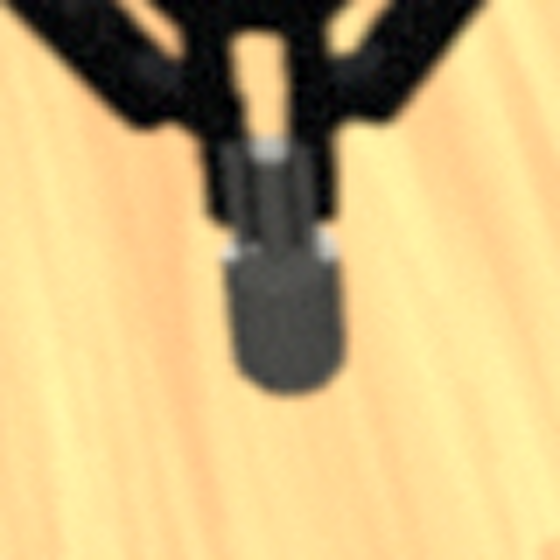

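{"method": "arm_command", "body": {
  "deltas": [
    {"x":-0.06,"y":0.02,"z":-0.03,"spin":0,"fingers":-1},
    {"x":-0.16,"y":0.06,"z":-0.06,"spin":0,"fingers":-1},
    {"x":-0.28,"y":0.1,"z":-0.08,"spin":0,"fingers":-1},
    {"x":-0.41,"y":0.15,"z":-0.1,"spin":0,"fingers":-1},
    {"x":-0.54,"y":0.2,"z":-0.12,"spin":0,"fingers":-1},
    {"x":-0.67,"y":0.25,"z":-0.14,"spin":0,"fingers":-1},
    {"x":-0.8,"y":0.3,"z":-0.16,"spin":0,"fingers":-1},
    {"x":-0.92,"y":0.35,"z":-0.18,"spin":0,"fingers":-1},
    {"x":-1,"y":0.4,"z":-0.2,"spin":0,"fingers":-1},
    {"x":-1,"y":0.45,"z":-0.2,"spin":0,"fingers":-1}
  ]
}}

```text
clock: 39.25
ee_pos: [535.2, -22.2, 160.4]
ee_rot: [[0.191, 0.982, 0.014], [0.974, -0.191, 0.122], [0.123, -0.01, -0.992]]
force: [-0.6, 0.5, -2.4]
finger_gap: 0.111
```

Run:
```python
from h import *
go(526,-115.2,110)
```

```text
{'x': np.float64(-0.3283), 'y': np.float64(0.0308), 'z': np.float64(0.1284)}
```

{"method": "arm_command", "body": {
  "deltas": [
    {"x":-0.06,"y":0.01,"z":0,"spin":0,"fingers":-1},
    {"x":-0.16,"y":0.015,"z":0,"spin":0,"fingers":-1},
    {"x":-0.25,"y":0.02,"z":0.02,"spin":0,"fingers":-1},
    {"x":-0.31,"y":0.03,"z":0.06,"spin":0,"fingers":-1},
    {"x":-0.328,"y":0.031,"z":0.1,"spin":0,"fingers":-1},
    {"x":-0.328,"y":0.031,"z":0.128,"spin":0,"fingers":-1},
    {"x":-0.328,"y":0.031,"z":0.128,"spin":0,"fingers":-1},
    {"x":-0.328,"y":0.031,"z":0.128,"spin":0,"fingers":-1},
    {"x":-0.328,"y":0.031,"z":0.128,"spin":0,"fingers":-1},
    {"x":-0.328,"y":0.031,"z":0.128,"spin":0,"fingers":-1}
  ]
}}

```text
clock: 40.5
ee_pos: [526.5, -113.1, 110.3]
ee_rot: [[0.188, 0.982, 0.014], [0.974, -0.189, 0.122], [0.123, -0.009, -0.992]]
force: [0.1, 0.5, -2.7]
finger_gap: 0.116
```

Run:
```python
from h import *
chk('f3.png',(-1,-6.5));go(526,-115.2,66)
```

```text
tcp [ 526.5 -113.1  110.3] pin [ 525.5 -119.6   97.4] F [ 0.1  0.5 -2.7]
top near/far [303. 196.] [299. 147.] bodytop near [294. 330.] low [281. 411.]
{'x': np.float64(-0.0252), 'y': np.float64(0.0012), 'z': np.float64(0.1455)}
```

View pics/f3.png

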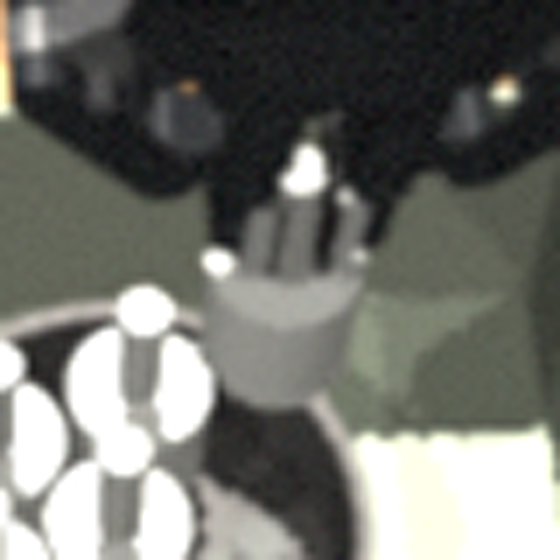

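{"method": "arm_command", "body": {
  "deltas": [
    {"x":-0.012,"y":0.001,"z":0.03,"spin":0,"fingers":-1},
    {"x":-0.018,"y":0.001,"z":0.08,"spin":0,"fingers":-1},
    {"x":-0.024,"y":0.001,"z":0.12,"spin":0,"fingers":-1},
    {"x":-0.025,"y":0.001,"z":0.14,"spin":0,"fingers":-1},
    {"x":-0.025,"y":0.001,"z":0.145,"spin":0,"fingers":-1},
    {"x":-0.025,"y":0.001,"z":0.145,"spin":0,"fingers":-1},
    {"x":-0.025,"y":0.001,"z":0.145,"spin":0,"fingers":-1},
    {"x":-0.025,"y":0.001,"z":0.145,"spin":0,"fingers":-1},
    {"x":-0.025,"y":0.001,"z":0.145,"spin":0,"fingers":-1},
    {"x":-0.025,"y":0.001,"z":0.145,"spin":0,"fingers":-1}
  ]
}}

```text
clock: 41.8
ee_pos: [525.8, -115.2, 65.9]
ee_rot: [[0.189, 0.982, 0.014], [0.974, -0.189, 0.123], [0.123, -0.01, -0.992]]
force: [-0.2, 0.3, -3.8]
finger_gap: 0.114
```

Run:
```python
from h import *
chk('f4.png',(-1,-6.5));go(526,-115.2,20)
```

```text
tcp [ 525.8 -115.2   65.9] pin [ 524.8 -121.7   53. ] F [-0.2  0.3 -3.8]
top near/far [308. 205.] [303. 157.] bodytop near [299. 329.] low [288. 403.]
{'x': np.float64(-0.0187), 'y': np.float64(0.0021), 'z': np.float64(0.1519)}
```

View pics/f4.png

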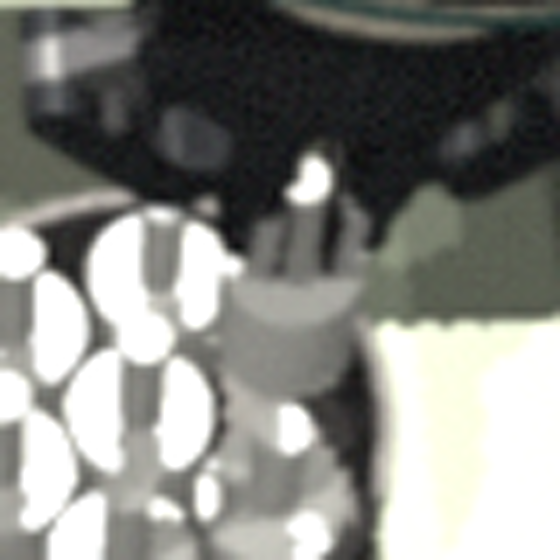

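{"method": "arm_command", "body": {
  "deltas": [
    {"x":-0.004,"y":0.002,"z":0.03,"spin":0,"fingers":-1},
    {"x":-0.007,"y":0.002,"z":0.06,"spin":0,"fingers":-1},
    {"x":-0.01,"y":0.002,"z":0.09,"spin":0,"fingers":-1},
    {"x":-0.013,"y":0.002,"z":0.12,"spin":0,"fingers":-1},
    {"x":-0.016,"y":0.002,"z":0.14,"spin":0,"fingers":-1},
    {"x":-0.018,"y":0.002,"z":0.151,"spin":0,"fingers":-1},
    {"x":-0.018,"y":0.002,"z":0.151,"spin":0,"fingers":-1},
    {"x":-0.018,"y":0.002,"z":0.151,"spin":0,"fingers":-1},
    {"x":-0.018,"y":0.002,"z":0.151,"spin":0,"fingers":-1},
    {"x":-0.018,"y":0.002,"z":0.151,"spin":0,"fingers":-1}
  ]
}}

```text
clock: 43.1
ee_pos: [526.3, -115.1, 21.0]
ee_rot: [[0.189, 0.982, 0.015], [0.974, -0.189, 0.123], [0.123, -0.009, -0.992]]
force: [-3.1, 1.4, 5.8]
finger_gap: 0.117
```

Run:
```python
from h import *
chk('f5.png',(-1,-6.5))
```

```text
tcp [ 526.3 -115.1   21. ] pin [ 525.3 -121.6    8.1] F [-3.1  1.4  5.8]
top near/far [301. 215.] [298. 168.] bodytop near [294. 331.] low [283. 398.]
```

View pics/f5.png

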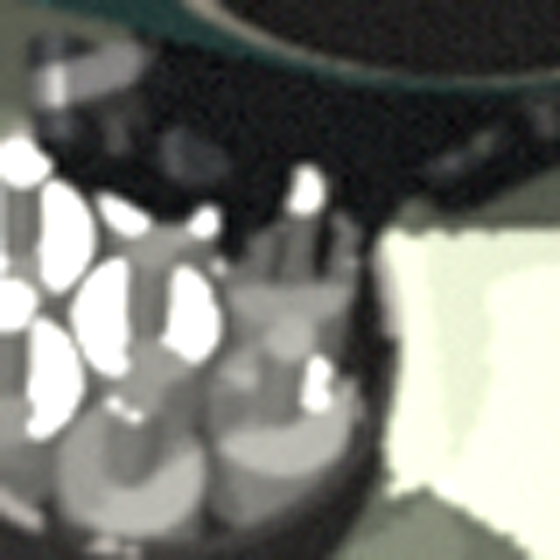

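{"method": "arm_command", "body": {
  "deltas": [
    {"x":0,"y":0,"z":0,"spin":0,"fingers":-0.65},
    {"x":0,"y":0,"z":0,"spin":0,"fingers":-0.55},
    {"x":0,"y":0,"z":0,"spin":0,"fingers":-0.55},
    {"x":0.006,"y":0,"z":-0.04,"spin":0,"fingers":-0.55},
    {"x":0.015,"y":0,"z":-0.11,"spin":0,"fingers":-0.55},
    {"x":0.03,"y":0,"z":-0.22,"spin":0,"fingers":-0.55},
    {"x":0.045,"y":-0.005,"z":-0.35,"spin":0,"fingers":-0.55},
    {"x":0.06,"y":-0.005,"z":-0.48,"spin":0,"fingers":-0.55},
    {"x":0.15,"y":-0.01,"z":-0.6,"spin":0,"fingers":-0.6},
    {"x":0.2,"y":-0.02,"z":-0.75,"spin":0,"fingers":-1}
  ]
}}

```text
clock: 44.4
ee_pos: [527.9, -82.2, 253.8]
ee_rot: [[0.188, 0.982, 0.015], [0.974, -0.189, 0.122], [0.123, -0.009, -0.992]]
force: [0.6, 0.2, -0.3]
finger_gap: 0.008
```

Run:
```python
from h import *
crop('side',290,260,410,380,5,'g1.png',1.6)
print(ctrl.get_state()['joint_positions'])
```

```text
[-0.27599927 -0.19789969  1.64337336  0.12367033  1.70700916 -0.0704113 ]
```

View pics/g1.png

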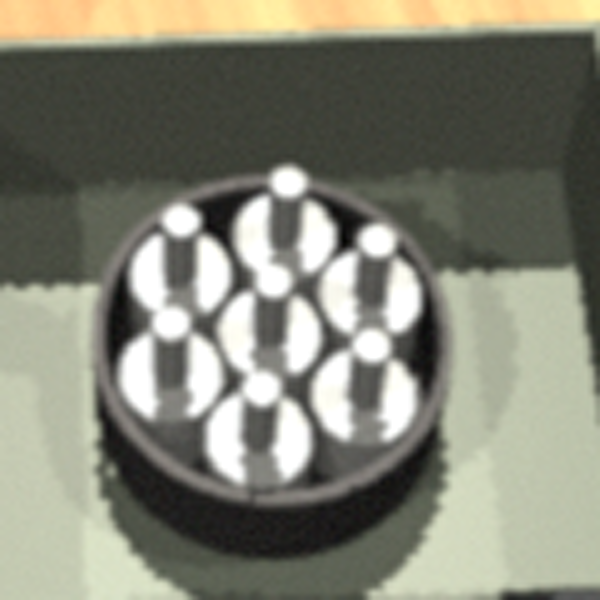

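Run:
```python
from h import *
def tri(a,b):
    c1,d1=ray('top',a);c2,d2=ray('side',b)
    A=np.c_[d1,-d2];s=np.linalg.lstsq(A,c2-c1,rcond=None)[0]
    return (c1+d1*s[0]).round(0),(c2+d2*s[1]).round(0)
print(tri((580,199),(437,404)),tri((568,291),(291,407)),tri((574,245),(364,405.5)))
for p in((490,180),(469,309)): print(onplane('top',p,95))
g=grab_frame('top');cv2.imwrite('pics/g2.png',g[:,:,::-1])
```

```text
(array([ 514., -339.,  280.]), array([ 513., -339.,  280.])) (array([ 374., -311.,  288.]), array([ 375., -311.,  288.])) (array([ 443., -325.,  284.]), array([ 443., -325.,  284.]))
[ 580.90695807 -256.10785792]
[ 346.8791524  -211.12020284]
```

View pics/g2.png

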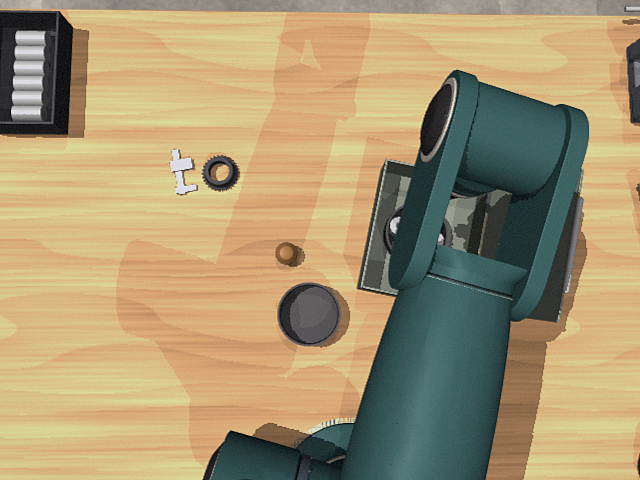

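Run:
```python
from h import *
go(528,-82,325);go(428,-390,325);go(428,-390,211)
```

```text
{'x': np.float64(0.0279), 'y': np.float64(-0.005), 'z': np.float64(-0.2206)}
{'x': np.float64(-1.035), 'y': np.float64(-0.1394), 'z': np.float64(-0.3517)}
{'x': np.float64(-1.0816), 'y': np.float64(-0.139), 'z': np.float64(0.0255)}
```

{"method": "arm_command", "body": {
  "deltas": [
    {"x":0.01,"y":0,"z":-0.12,"spin":0,"fingers":-1},
    {"x":0.02,"y":0,"z":-0.24,"spin":0,"fingers":-1},
    {"x":-0.08,"y":-0.01,"z":-0.3,"spin":0,"fingers":-1},
    {"x":-0.22,"y":-0.03,"z":-0.32,"spin":0,"fingers":-1},
    {"x":-0.36,"y":-0.05,"z":-0.33,"spin":0,"fingers":-1},
    {"x":-0.5,"y":-0.07,"z":-0.34,"spin":0,"fingers":-1},
    {"x":-0.64,"y":-0.09,"z":-0.35,"spin":0,"fingers":-1},
    {"x":-0.78,"y":-0.11,"z":-0.35,"spin":0,"fingers":-1},
    {"x":-0.92,"y":-0.13,"z":-0.35,"spin":0,"fingers":-1},
    {"x":-1,"y":-0.14,"z":-0.35,"spin":0,"fingers":-1}
  ]
}}

```text
clock: 45.75
ee_pos: [428.1, -381.7, 319.1]
ee_rot: [[0.19, 0.982, 0.014], [0.974, -0.19, 0.122], [0.123, -0.009, -0.992]]
force: [0.4, -0.1, 0.2]
finger_gap: 0.0
```

Run:
```python
from h import *
go(428,-390,325);go(428,-390,211)
g=grab_frame('side');cv2.imwrite('pics/g3.png',g[:,:,::-1]);g=grab_frame('top');cv2.imwrite('pics/g4.png',g[:,:,::-1])
```

```text
{'x': np.float64(-0.0246), 'y': np.float64(0.0049), 'z': np.float64(-0.0227)}
{'x': np.float64(-0.0713), 'y': np.float64(0.0084), 'z': np.float64(0.3544)}
```

View pics/g3.png

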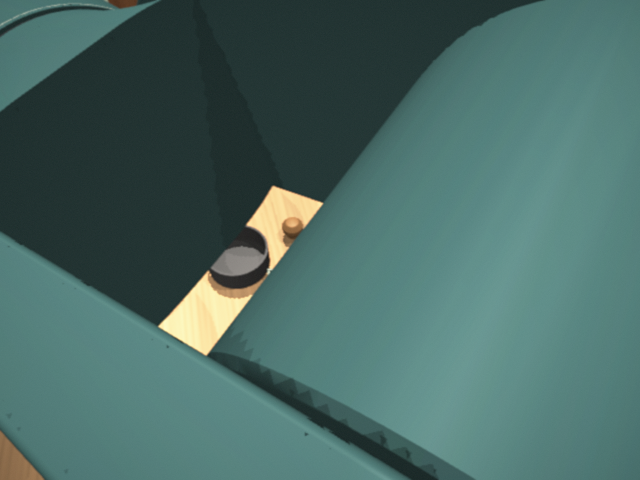

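View pics/g4.png

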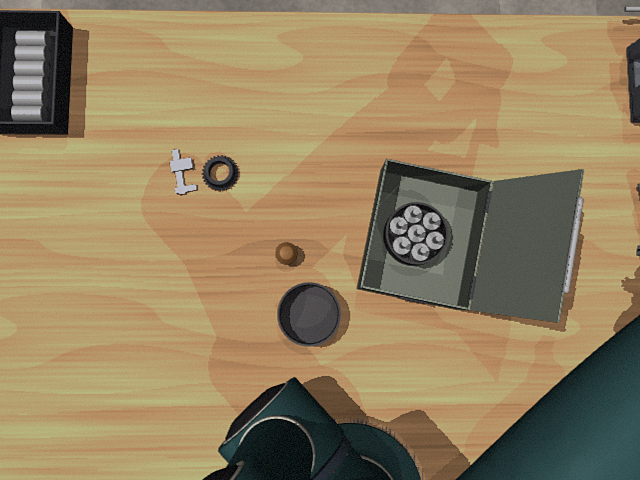

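{"method": "arm_command", "body": {
  "deltas": [
    {"x":-0.03,"y":0.005,"z":0.02,"spin":0,"fingers":-1},
    {"x":-0.04,"y":0.005,"z":0.1,"spin":0,"fingers":-1},
    {"x":-0.05,"y":0.006,"z":0.2,"spin":0,"fingers":-1},
    {"x":-0.065,"y":0.007,"z":0.3,"spin":0,"fingers":-1},
    {"x":-0.071,"y":0.008,"z":0.354,"spin":0,"fingers":-1},
    {"x":-0.071,"y":0.008,"z":0.354,"spin":0,"fingers":-1},
    {"x":-0.04,"y":0.008,"z":0.358,"spin":0,"fingers":-1},
    {"x":0,"y":0.008,"z":0.363,"spin":0,"fingers":-1},
    {"x":0.04,"y":0.008,"z":0.368,"spin":0,"fingers":-1},
    {"x":0.08,"y":0.008,"z":0.373,"spin":0,"fingers":-1}
  ]
}}

```text
clock: 47.1
ee_pos: [437.7, -342.6, 210.9]
ee_rot: [[0.188, 0.982, 0.014], [0.974, -0.189, 0.122], [0.123, -0.009, -0.992]]
force: [-0.2, 0.2, -0.4]
finger_gap: -0.002
```

```bash
cat > lid.py <<'E'
from h import *
H=np.array([464,-233.]);w=np.array([.2,.98])
def tip(s,z): # actual tip (inward s from hinge, height z)
    xy=H+s*w; return go(xy[0]+.5,xy[1]+4.2,z-33.7)
E
python3 - <<'E'
from lid import *
g=grab_frame('top');cv2.imwrite('pics/g5.png',g[100:400,300:640,::-1])
for s,z in((-60,250),(-13,258),(35,252),(71,240),(106,214),(132,180),(148,140),(154,100)):tip(s,z)
E
```

```text
{'x': np.float64(0.1869), 'y': np.float64(0.0136), 'z': np.float64(0.0052)}
{'x': np.float64(0.3457), 'y': np.float64(0.0153), 'z': np.float64(-0.0019)}
{'x': np.float64(0.502), 'y': np.float64(0.0174), 'z': np.float64(0.0376)}
{'x': np.float64(0.6162), 'y': np.float64(0.0192), 'z': np.float64(0.0921)}
{'x': np.float64(0.7213), 'y': np.float64(0.0213), 'z': np.float64(0.1924)}
{'x': np.float64(0.7934), 'y': np.float64(0.0234), 'z': np.float64(0.3155)}
{'x': np.float64(0.8299), 'y': np.float64(0.0253), 'z': np.float64(0.4544)}
{'x': np.float64(0.8333), 'y': np.float64(0.0267), 'z': np.float64(0.5892)}
```

View pics/g5.png

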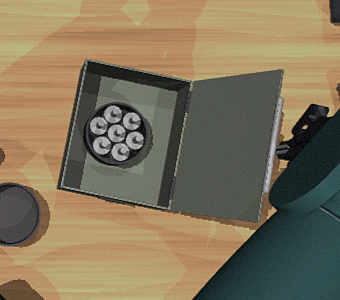

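{"method": "arm_command", "body": {
  "deltas": [
    {"x":0.03,"y":0.003,"z":0,"spin":0,"fingers":-1},
    {"x":0.06,"y":0.006,"z":0,"spin":0,"fingers":-1},
    {"x":0.09,"y":0.008,"z":0,"spin":0,"fingers":-1},
    {"x":0.12,"y":0.01,"z":0,"spin":0,"fingers":-1},
    {"x":0.15,"y":0.01,"z":0,"spin":0,"fingers":-1},
    {"x":0.18,"y":0.012,"z":0,"spin":0,"fingers":-1},
    {"x":0.21,"y":0.013,"z":0,"spin":0,"fingers":-1},
    {"x":0.24,"y":0.014,"z":0,"spin":0,"fingers":-1},
    {"x":0.27,"y":0.014,"z":0,"spin":0,"fingers":-1},
    {"x":0.3,"y":0.015,"z":0,"spin":0,"fingers":-1}
  ]
}}

```text
clock: 48.4
ee_pos: [458.8, -256.1, 221.4]
ee_rot: [[0.189, 0.982, 0.013], [0.974, -0.189, 0.123], [0.123, -0.01, -0.992]]
force: [-1.4, -2.2, -0.1]
finger_gap: 0.002
```

Run:
```python
from lid import *
g=grab_frame('top');cv2.imwrite('pics/g6.png',g[100:400,300:640,::-1])
for s,z in((-13,258),(35,252),(71,240),(106,214),(132,180),(148,140),(154,100)):tip(s,z)
```

```text
{'x': np.float64(0.0476), 'y': np.float64(0.0005), 'z': np.float64(-0.003)}
{'x': np.float64(0.204), 'y': np.float64(0.0026), 'z': np.float64(0.0366)}
{'x': np.float64(0.3181), 'y': np.float64(0.0044), 'z': np.float64(0.0911)}
{'x': np.float64(0.4232), 'y': np.float64(0.0066), 'z': np.float64(0.1915)}
{'x': np.float64(0.4952), 'y': np.float64(0.0087), 'z': np.float64(0.3147)}
{'x': np.float64(0.5317), 'y': np.float64(0.0107), 'z': np.float64(0.4536)}
{'x': np.float64(0.535), 'y': np.float64(0.0122), 'z': np.float64(0.5884)}
```

View pics/g6.png

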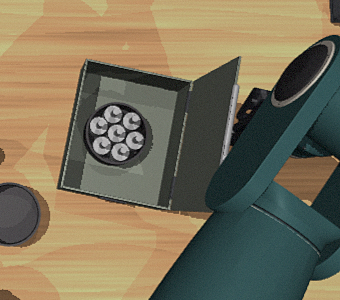

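Lid follows with ~2.5 N. Continue along the arc.

{"method": "arm_command", "body": {
  "deltas": [
    {"x":0.03,"y":0,"z":0,"spin":0,"fingers":-1},
    {"x":0.06,"y":0.001,"z":0,"spin":0,"fingers":-1},
    {"x":0.1,"y":0.001,"z":0.005,"spin":0,"fingers":-1},
    {"x":0.14,"y":0.002,"z":0.012,"spin":0,"fingers":-1},
    {"x":0.18,"y":0.002,"z":0.025,"spin":0,"fingers":-1},
    {"x":0.22,"y":0.003,"z":0.04,"spin":0,"fingers":-1},
    {"x":0.26,"y":0.003,"z":0.058,"spin":0,"fingers":-1},
    {"x":0.3,"y":0.004,"z":0.08,"spin":0,"fingers":-1},
    {"x":0.34,"y":0.004,"z":0.105,"spin":0,"fingers":-1},
    {"x":0.37,"y":0.005,"z":0.13,"spin":0,"fingers":-1}
  ]
}}

```text
clock: 49.7
ee_pos: [481.9, -143.2, 196.2]
ee_rot: [[0.188, 0.982, 0.014], [0.974, -0.189, 0.123], [0.123, -0.01, -0.992]]
force: [-0.8, -2.7, 0.9]
finger_gap: 0.005
```

Run:
```python
from lid import *
g=grab_frame('top');cv2.imwrite('pics/g7.png',g[100:400,300:640,::-1])
for s,z in((106,214),(132,180),(148,140),(154,100)):tip(s,z)
```

```text
{'x': np.float64(0.0528), 'y': np.float64(0.002), 'z': np.float64(0.0571)}
{'x': np.float64(0.1248), 'y': np.float64(0.0042), 'z': np.float64(0.1803)}
{'x': np.float64(0.1612), 'y': np.float64(0.0063), 'z': np.float64(0.3192)}
{'x': np.float64(0.1645), 'y': np.float64(0.0079), 'z': np.float64(0.4539)}
```

View pics/g7.png

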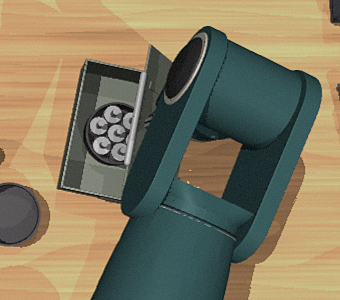

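{"method": "arm_command", "body": {
  "deltas": [
    {"x":0.025,"y":0.001,"z":0.025,"spin":0,"fingers":-1},
    {"x":0.053,"y":0.002,"z":0.057,"spin":0,"fingers":-1},
    {"x":0.078,"y":0.003,"z":0.095,"spin":0,"fingers":-1},
    {"x":0.102,"y":0.003,"z":0.137,"spin":0,"fingers":-1},
    {"x":0.125,"y":0.004,"z":0.18,"spin":0,"fingers":-1},
    {"x":0.138,"y":0.005,"z":0.225,"spin":0,"fingers":-1},
    {"x":0.15,"y":0.005,"z":0.27,"spin":0,"fingers":-1},
    {"x":0.161,"y":0.006,"z":0.32,"spin":0,"fingers":-1},
    {"x":0.163,"y":0.007,"z":0.36,"spin":0,"fingers":-1},
    {"x":0.164,"y":0.007,"z":0.4,"spin":0,"fingers":-1}
  ]
}}

```text
clock: 51.0
ee_pos: [494.8, -81.8, 82.6]
ee_rot: [[0.189, 0.982, 0.014], [0.974, -0.189, 0.123], [0.123, -0.01, -0.992]]
force: [1.0, 1.1, 0.3]
finger_gap: -0.003
```

Run:
```python
from lid import *
g=grab_frame('side');cv2.imwrite('pics/g8.png',g[:,:,::-1])
for s,z in((154,110),(154,100),(154,95)):tip(s,z)
```

```text
{'x': np.float64(0.0107), 'y': np.float64(0.0014), 'z': np.float64(0.0173)}
{'x': np.float64(0.0066), 'y': np.float64(0.0018), 'z': np.float64(0.0504)}
{'x': np.float64(0.0045), 'y': np.float64(0.002), 'z': np.float64(0.067)}
```

View pics/g8.png

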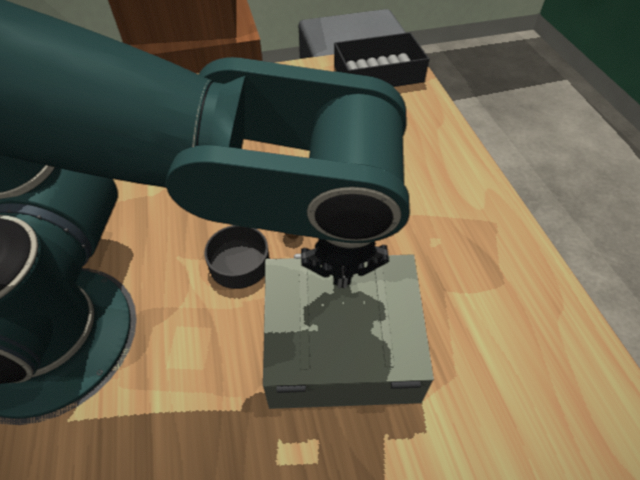

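{"method": "arm_command", "body": {
  "deltas": [
    {"x":0.008,"y":0.001,"z":0.015,"spin":0,"fingers":-1},
    {"x":0.008,"y":0.001,"z":0.025,"spin":0,"fingers":-1},
    {"x":0.007,"y":0.002,"z":0.035,"spin":0,"fingers":-1},
    {"x":0.007,"y":0.002,"z":0.042,"spin":0,"fingers":-1},
    {"x":0.007,"y":0.002,"z":0.047,"spin":0,"fingers":-1},
    {"x":0.007,"y":0.002,"z":0.05,"spin":0,"fingers":-1},
    {"x":0.007,"y":0.002,"z":0.052,"spin":0,"fingers":-1},
    {"x":0.007,"y":0.002,"z":0.052,"spin":0,"fingers":-1},
    {"x":0.007,"y":0.002,"z":0.052,"spin":0,"fingers":-1},
    {"x":0.007,"y":0.002,"z":0.052,"spin":0,"fingers":-1}
  ]
}}

```text
clock: 52.3
ee_pos: [496.0, -78.0, 68.2]
ee_rot: [[0.189, 0.982, 0.014], [0.974, -0.189, 0.123], [0.123, -0.01, -0.992]]
force: [0.3, 0.7, -0.1]
finger_gap: -0.006
```

Run:
```python
from lid import *
crop('side',240,230,460,420,3.4,'g9.png',1.5)
```

```text
(no output)
```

View pics/g9.png

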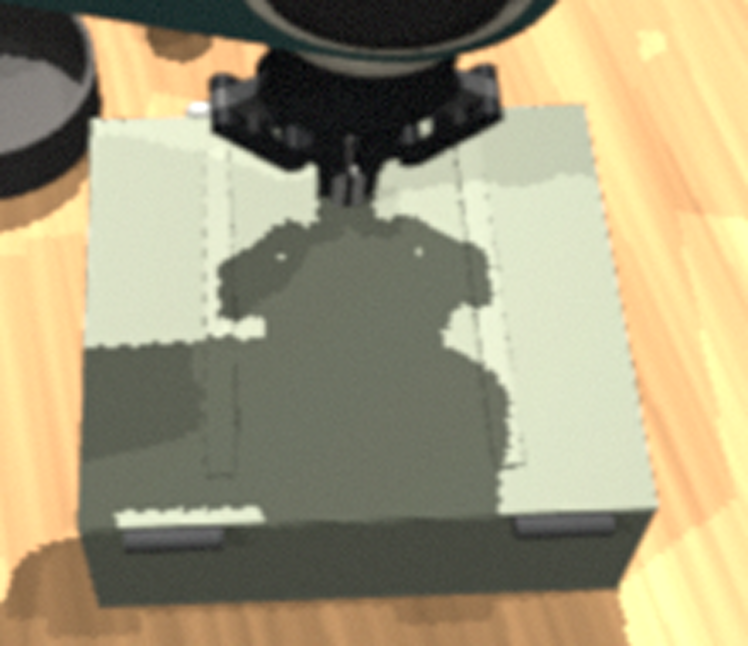

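{"method": "arm_command", "body": {
  "deltas": [
    {"x":0,"y":0,"z":0.005,"spin":0,"fingers":-1},
    {"x":0,"y":0,"z":0.008,"spin":0,"fingers":-1},
    {"x":0,"y":0,"z":0.011,"spin":0,"fingers":-1},
    {"x":0,"y":0,"z":0.013,"spin":0,"fingers":-1},
    {"x":0,"y":0,"z":0.015,"spin":0,"fingers":-1},
    {"x":0,"y":0,"z":0.017,"spin":0,"fingers":-1},
    {"x":0,"y":0,"z":0.018,"spin":0,"fingers":-1},
    {"x":0,"y":0,"z":0.018,"spin":0,"fingers":-1},
    {"x":0,"y":0,"z":0.018,"spin":0,"fingers":-1},
    {"x":0,"y":0,"z":0.018,"spin":0,"fingers":-1}
  ]
}}

```text
clock: 53.6
ee_pos: [496.2, -77.5, 63.5]
ee_rot: [[0.189, 0.982, 0.014], [0.974, -0.189, 0.122], [0.123, -0.009, -0.992]]
force: [-2.7, -1.9, 6.8]
finger_gap: 0.004
```

{"method": "arm_command", "body": {
  "deltas": [
    {"x":0,"y":0,"z":0.003,"spin":0,"fingers":-1},
    {"x":0,"y":0,"z":0.005,"spin":0,"fingers":-1},
    {"x":0,"y":0,"z":0.006,"spin":0,"fingers":-1},
    {"x":0,"y":0,"z":0.006,"spin":0,"fingers":-1},
    {"x":0,"y":0,"z":0.006,"spin":0,"fingers":-1},
    {"x":0,"y":0,"z":-0.03,"spin":0,"fingers":-1},
    {"x":0,"y":0,"z":-0.12,"spin":0,"fingers":-1},
    {"x":0,"y":0,"z":-0.28,"spin":0,"fingers":-1},
    {"x":0.1,"y":0,"z":-0.45,"spin":0,"fingers":-1},
    {"x":0.22,"y":0,"z":-0.6,"spin":0,"fingers":-1}
  ]
}}

```text
clock: 54.85
ee_pos: [506.0, -34.8, 251.7]
ee_rot: [[0.19, 0.982, 0.015], [0.974, -0.19, 0.123], [0.123, -0.009, -0.992]]
force: [0.3, -0.8, -0.3]
finger_gap: -0.002
```

{"method": "arm_command", "body": {
  "deltas": [
    {"x":0.15,"y":0,"z":-0.05,"spin":0,"fingers":-1},
    {"x":0.3,"y":0,"z":-0.05,"spin":0,"fingers":-1},
    {"x":0.45,"y":0,"z":-0.05,"spin":0,"fingers":-1},
    {"x":0.6,"y":0,"z":-0.05,"spin":0,"fingers":-1},
    {"x":0.75,"y":0,"z":-0.05,"spin":0,"fingers":-1},
    {"x":0.9,"y":0,"z":-0.05,"spin":0,"fingers":-1},
    {"x":0.9,"y":0,"z":-0.05,"spin":0,"fingers":-1},
    {"x":0.9,"y":0,"z":-0.05,"spin":0,"fingers":-1},
    {"x":0.9,"y":0,"z":-0.05,"spin":0,"fingers":-1},
    {"x":0.9,"y":0,"z":-0.05,"spin":0,"fingers":-1}
  ]
}}

```text
clock: 56.1
ee_pos: [556.8, 225.3, 297.9]
ee_rot: [[0.19, 0.982, 0.014], [0.974, -0.19, 0.123], [0.123, -0.009, -0.992]]
force: [-0.2, -0.3, -0.4]
finger_gap: -0.002
```

Run:
```python
from lid import *
crop('side',240,230,460,420,3.4,'h1.png',1.3);crop('top',330,130,530,340,2.8,'h2.png',1)
```

```text
(no output)
```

View pics/h1.png

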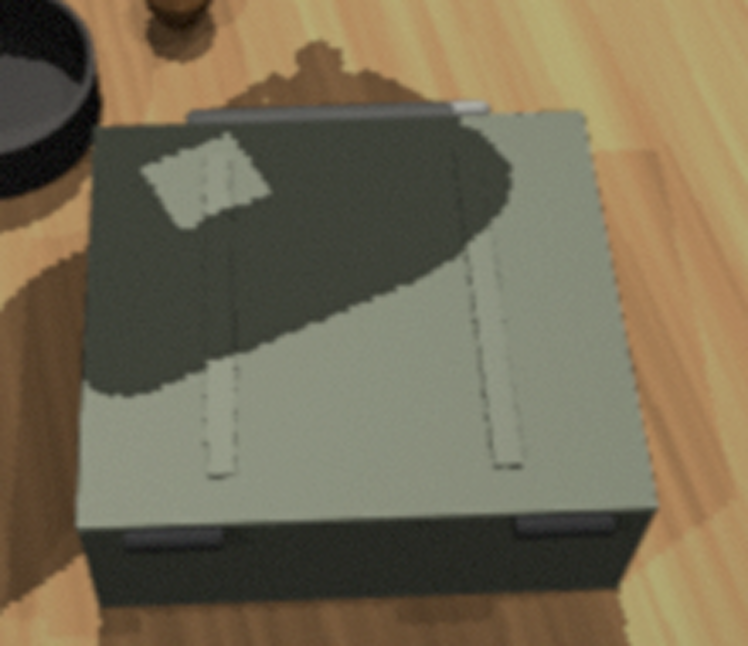

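View pics/h2.png

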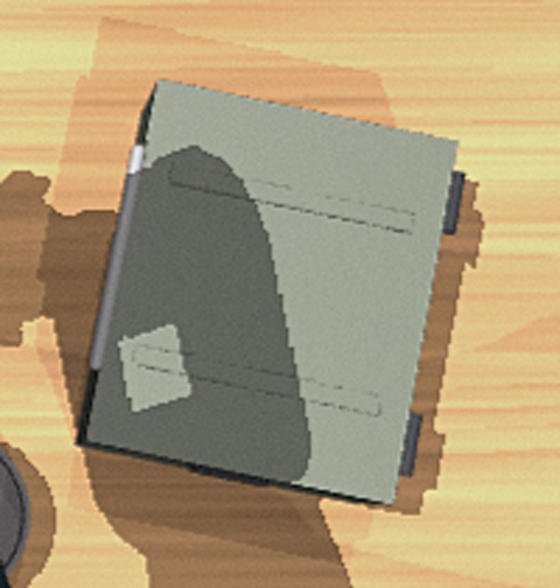

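Run:
```python
from h import *
def tri(a,b):
    c1,d1=ray('top',a);c2,d2=ray('side',b);c2=c2-[-1.3,2.9,0]
    s=np.linalg.lstsq(np.c_[d1,-d2],c2-c1,rcond=None)[0]
    return (c1+d1*s[0]).round(1),(c2+d2*s[1]).round(1)
f=lambda p:(p[0]/2.8+329.5,p[1]/2.8+129.5)
g=lambda p:(p[0]/3.4+239.5,p[1]/3.4+229.5)
for a,b in(((157,80),(583,113)),((86,440),(97,127)),((457,142),(656,510)),((393,503),(78,527)),((137,148),(488,105)),((96,365),(190,115))): print(tri(f(a),g(b)))
```

```text
(array([620.3, -65. ,  96.5]), array([621.5, -65.2,  96.8]))
(array([386.6, -16.9,  98.4]), array([388.1, -16.9,  98.4]))
(array([ 580.2, -260.6,   96.8]), array([ 579.6, -260.5,   96.7]))
(array([ 346.6, -211.5,   99.6]), array([ 346.5, -211.5,   99.6]))
(array([574.6, -51.1,  99.6]), array([576.8, -51.5, 100. ]))
(array([433.9, -23.3, 102. ]), array([433.3, -23.3, 101.9]))
```

Run:
```python
from bench import ctrl
print(ctrl.finish_job(), ctrl.get_state()['clock'])
```

```text
the job is handed in; nothing more can be done
the job is handed in; nothing more can be done
```

I put the three loose pins in the pot inside the chest: one in the middle, two in the empty outer places. I then pushed the lid over and pressed it shut, and handed the job in at about 56 s of the 72 s allowed.

**Last checks:**
- **Pins:** before the lid closed, both views showed all seven pins upright in the hexagon. The measured centres agreed with the fitted hexagon to within about 1 mm. That measurement covered six of the pins; I checked the last one by eye only.
- **Lid:** corner heights measured from both views were 96.5 and 98.4 mm at the free edge, and 96.8 and 99.6 mm at the hinge edge. The lid is level on the rim within camera error, and it resisted a downward push of about 7 N.
- **Bystanders:** the cone, gear knob and caliper jaws looked unmoved in the top view taken just before I closed the lid. I did not measure them again afterwards.
- **Robot:** the arm ended well clear of everything. The highest force I read was about 7 N, but I only read it at the end of each move; it was not read during the final press on the lid.

**What went wrong on the way:**
- **Finger tips short:** the real finger tips sat about 33 mm behind the reported TCP, judging by the images, so my first grasp closed above the pin.
- **Wrist limit:** a spin I made to investigate that ran joint 6 up to its limit (2.968 of 2.97 rad). That left the tool tilted about 7° for the rest of the job.
- **Second pin:** I first gripped it off-centre and it tilted, so I stood it back on the bench and gripped it again before placing it.

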